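# Close two open enclosures with their own lids

### The arm

A 6-joint arm with a two-finger parallel gripper is mounted at the origin on a cart in front of the work surface, level with it; the furniture and walls round the work are solid. World frame = base frame: x ahead of the robot, y to its left, z up, the work surface at z = 0. Lengths are in mm, angles in rad, forces in N, time in s.
With the tool pointing down it reaches from about 400 to 925 mm from the base axis. Payload 3.4 kg.
Tool frame: the origin (TCP) lies midway between the tips of the shut fingers; the grasp point (between the pads) lies bot.grip_depth behind it (bot.grip_depth is the distance from the TCP to the grasp point, in mm); z points along the fingers, y is the line along which they close (so a half turn about z gives the same grasp; the last joint's range is limited). The gripper opens to 85 mm and grips with 20 to 120 N. Pads are 22 mm wide; open, the fingers measure 114 mm over their backs; the gripper's body (76 mm by 85 mm) begins 54 mm behind the grasp point. The pads swing forward as they close: fully open they stand 13 mm farther back than shut.
Start: joints at [-1.236, 0.307, 1.506, -0, 1.328, -0.073], TCP at [228.017, -527.863, 231.305] pointing down, gripper open.
Joint ranges: [-3.12, 3.12], [-1.05, 2.28], [0.14, 2.33], [-1.42, 4.57], [0.1, 2.73], [-2.68, 2.68]. Speed limits (rad/s): [2.57, 2.57, 3.14, 3.14, 3.14, 3.14].

### API

Orientations are given as a unit quaternion [w, x, y, z].
In Python, from workcell import bot gives the robot as it stands.
- The arm moves only by the tool arm_command, never from a script. Its argument "deltas" is a list of rows, each an object with "claw": the opening, from 0 (shut) to 1 (fully open); "translation": the shift along the tool's x, y, z in m, a list of three; "delta_rot": the turn, a rotation vector about the tool's x, y, z in degrees, a list of three. A call has exactly 8 rows; each row is the pose to reach, as a shift and turn from the pose commanded when the call began, along the tool's axes at that moment; what a row does not reach only later rows make up. A row lasts 1/8 s, in which the tool goes at most 62.5 mm and 10.7 degrees, less where a joint would pass 70% of its speed; a pose out of reach is approached as far as the arm can. A call with a gripper value outside its range is refused whole. The fingers move at their own pace and stop on an object; the grip force is fixed at half the most. Time passes only in rows, so rows that repeat a pose let the fingers close, or fill a call up. It gives the time, the measured TCP pose, the force, the opening and the grip force at its end, in the units of the state.
- bot.get_obs(): the state, without advancing time (a new reading comes with each control period).
- bot.grab_frame(name): name is "scene" or "top"; returns the picture (400x640x3 uint8, red, green, blue); there is no depth.
- bot.camera_model(name): a dict with "intrinsics" (3x3 intrinsics, pixels), "rvec" (rotation vector, rad) and "tvec" (3), from world to camera coordinates, as OpenCV has them. Camera axes: x right, y down, z forward; pixel columns grow to the right and rows downward; lengths in mm; the calibration is good to about 2 mm. A picture is of the moment at which its call begins. camera_model takes no time and is no camera call.
- bot.hand_in(): hands the job in; it is judged then, once.
The state is a dict: "time": time; "qpos": joint angles; "qd": joint speeds; "tau": joint torques, N m; "tcp_pos": TCP position; "eef_rot": TCP orientation; "contact_force": force on the tool from outside, world axes, zero at the start; "wrist_torque": the same for the moment, N m; "opening": finger opening in mm; "grasp_force": force on a finger pad.
Only numpy, scipy, OpenCV 4.12 (cv2) and the standard library are available. Lean on these libraries where they do the work, as an engineer would, in place of code of your own. Each camera call takes 0.05 s, during which the arm holds its last target. There are 200 camera calls.

### The job

Two open metal enclosures on the bench, one long and one short, want their matching lids. The long lid stands on edge in the slotted rack: first lay it down flat on the rubber mat, step side down, and let go of it, so that you can take it afresh by its sides. Close each enclosure with its own lid, fully down in the opening, and press the enclosure's hinged catch shut flat on top of the lid; leave the tin and the block battery where they stand.

Things in the scene. Friction and masses are not known exactly. Their poses are not given: they have to be found in the camera images.
- long_box: Long enclosure, plain cast metal, fixed to the bench: 56 (x) x 98 (y) x 36 mm high, walls and floor 4 mm, opening 48 x 90 mm. Origin: centre of its underside, z up, y along its length. Its catch is at the +y end; low ears 4 mm high stick out 13 mm at both ends.
- long_box_mouth (a point): Centre of the long enclosure's opening at the height of its rim (36 mm above its underside).
- long_box_catch (a joint): Hinged catch of the long enclosure, rad: 0 = shut, flat on top of the seated lid; 1.57 = upright; larger = leaning outward (starts open, 1.6 to 1.95; limit 2.1). It stays where it is put. Its pin lies along the box's x at box coordinates (0, +57.5, 42.5) mm; shut, it points to the box's -y, its upper face 45.5 mm above the box's underside.
- long_box_catch_tip (a point): Free end of the long enclosure's catch, a steel strip 18 mm wide, 28 mm long, 3 mm thick with a lip 7 mm high at this end. The point is on the strip's upper face, 28 mm from the pin.
- short_box: Short enclosure, as the long one but 56 (x) x 66 (y) x 36 mm high, opening 48 x 58 mm, fixed. Origin: centre of its underside, z up, y along its length, catch at the +y end.
- short_box_mouth (a point): Centre of the short enclosure's opening at rim height.
- short_box_catch (a joint): Hinged catch of the short enclosure, rad, same as the other: 0 = shut on the lid, starts open at 1.6 to 1.95. Its pin lies at box coordinates (0, +41.5, 42.5) mm.
- short_box_catch_tip (a point): Free end of the short enclosure's catch, on the strip's upper face, 28 mm from the pin.
- long_lid: Long lid, plain metal, 90 g: plate 62 (x) x 98 (y) x 6 mm, with a step 42 x 84 mm, 5 mm deep, under it that enters the opening (3 mm play a side). Origin: centre of the step's lower face; z points out of the plain top (plate at z 5 to 11 mm). Seated, origin 31 mm above the box's underside. Starts on a long edge in the rack, z level, pointing away from the robot, y along the slot.
- short_lid: Lid of the short enclosure, the same but plate 62 (x) x 66 (y) mm, step 42 x 52 mm. Origin and axes as for the long lid. At the start it lies on the bench right way up (on its step).
- lid_rack: Grey metal rack, fixed: foot 75 (x) x 90 (y) x 6 mm, with two upright cheeks 80 mm long along y, 4 mm thick, up to 32 mm high, that leave a slot 15 mm wide. Origin: centre of its underside. The lid's lower edge rests in the slot 6 mm above the bench, its upper edge is 68 mm above the bench.
- rest_mat: Black rubber mat, fixed, 120 (x) x 130 (y) x 3 mm; origin: centre of its underside.
- bench_supply: Grey power supply, fixed, an obstacle: 200 (x) x 128 (y) mm, 185 mm high with its carrying handle, knobs stick out 15 mm in front. Origin: under its middle; x points away from the robot.
- flux_tin: Round yellow tin, 48 mm wide, 21 mm high, loose; to be left alone. Origin: centre of its underside.
- block_battery: Block battery standing upright, 18 x 27 x 48 mm, loose; to be left alone. Origin: centre of its underside.

How it is judged:
By the outcome, as a careful person would: the job done as asked, in the order asked, and still so for the second after the job is handed in, with the robot touching nothing.
It also fails if it takes over 72 s, if anything falls off the work surface, if the arm or the gripper's body presses on something with over 40 N, if the wrist force passes 120 N, or if a joint passes its speed limit or range.

## Working session

There is one attempt and no reset: what is moved stays moved. The work goes in short steps, Python scripts to look and compute and a tool call to move; the robot and the scene stay as the last step left them, time stands still between calls to the robot, and variables do not carry over. Pictures are saved under pics/ and viewed, at most 10 in all, crops included, and the job is handed in when it is done.

Besides the shell and the picture viewer there is one more tool, called after "Emit:" as name(argument=value, ...) on one line, values as JSON. arm_command: Moves the arm, as the interface text tells. Its arguments: {"type":"object","properties":{"deltas":{"type":"array"}},"required":["deltas"]}

```bash
mkdir -p pics; ls
python3 - <<'E'
from workcell import bot
import cv2
print(bot.get_obs(), bot.grip_depth)
for n in("scene","top"):
    f=bot.grab_frame(n); cv2.imwrite(f"pics/{n}0.png",f[:,:,::-1]); m=bot.camera_model(n)
    R=cv2.Rodrigues(m["rvec"])[0] if 0 else None
    print(n,m)
E
```

```text
pics
{'time': 0.0, 'qpos': array([-1.23653077e+00,  3.07565886e-01,  1.50767112e+00, -3.39499036e-05,
        1.32841380e+00, -7.35068394e-02]), 'qd': array([-0.00031359, -0.00114696, -0.00062455,  0.00153696, -0.00059307,
        0.00225632]), 'tau': array([-2.47248288e-03, -4.57557178e+01, -2.51911819e+01, -2.50045732e-04,
        1.33620415e-02,  1.01573568e-05]), 'tcp_pos': array([ 227.75630882, -527.20363123,  230.38598185]), 'eef_rot': array([-1.01820037e-03,  9.79285764e-01,  2.02480453e-01, -1.50125246e-04]), 'contact_force': array([ 0.39590704,  0.43094187, -0.25690602]), 'wrist_torque': array([-0.07499765, -0.0245839 , -0.03587058]), 'grasp_force': 0.0, 'opening': 85.47315559739282} 18.700000000000003
scene {'intrinsics': array([[411.20982074,   0.        , 320.5815308 ],
       [  0.        , 411.20982074, 197.9200064 ],
       [  0.        ,   0.        ,   1.        ]]), 'rvec': array([ 2.07608932, -1.02401727,  0.47990485]), 'tvec': array([-457.86236973,  185.39637189,  768.41811087])}
top {'intrinsics': array([[402.17356661,   0.        , 324.3571475 ],
       [  0.        , 402.17356661, 196.10712373],
       [  0.        ,   0.        ,   1.        ]]), 'rvec': array([ 2.11354732, -2.17384246,  0.17493254]), 'tvec': array([-215.07800022,  439.80739739,  934.38532982])}
```

View pics/scene0.png

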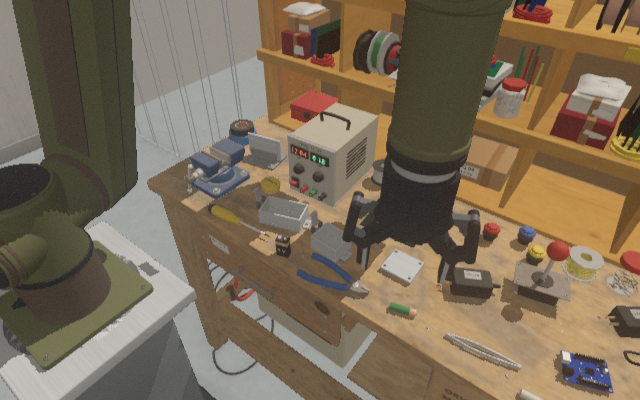

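View pics/top0.png

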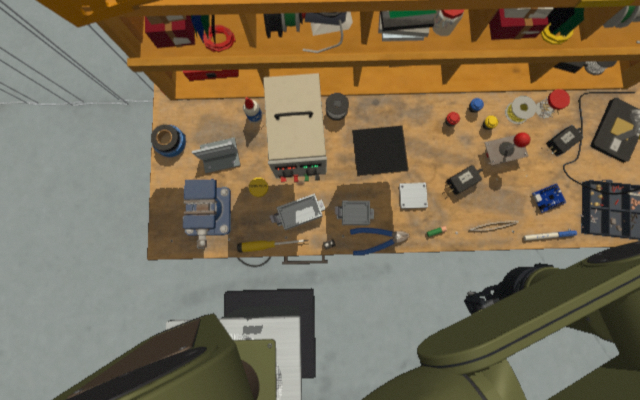

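The scene view shows boxes at about (283,212) and (330,240), the short lid at (402,266), the battery at (283,245), and the rack with lid behind at (262,150). The top view shows the rack at (217,153), long box at (300,211), short box at (355,212), short lid at (413,196), mat at (380,150), tin at (258,186) and battery at (330,243).

```bash
cat > h.py <<'E'
import numpy as np, cv2
from workcell import bot
def cam(n):
    m=bot.camera_model(n); return np.array(m["intrinsics"]),np.array(m["rvec"],float),np.array(m["tvec"],float)
def ray(n,p):
    K,r,t=cam(n);R=cv2.Rodrigues(r)[0]
    p=np.atleast_2d(np.array(p,float)); d=np.c_[(p-K[:2,2])/K[0,0],np.ones(len(p))]@R
    return -R.T@t,d
def onz(n,p,z):
    o,d=ray(n,p); return o+d*((z-o[2])/d[:,2])[:,None]
def proj(n,P):
    K,r,t=cam(n); return cv2.projectPoints(np.atleast_2d(np.array(P,float)),r,t,K,None)[0][:,0]
def tri(p1,p2,a="top",b="scene"):
    o1,d1=ray(a,p1);o2,d2=ray(b,p2);out=[]
    for u,v in zip(d1,d2):
        s=np.linalg.lstsq(np.c_[u,-v],o2-o1,rcond=None)[0]; A=o1+u*s[0];B=o2+v*s[1]
        out.append(np.r_[(A+B)/2,np.linalg.norm(A-B)])
    return np.array(out)
E
python3 - <<'E'
from h import *
np.set_printoptions(precision=1,suppress=True)
t=cv2.imread("pics/top0.png");s=cv2.imread("pics/scene0.png")
cv2.imwrite("pics/tc.png",cv2.resize(t[125:260,185:440],None,fx=3.13,fy=3.13,interpolation=cv2.INTER_CUBIC))
cv2.imwrite("pics/sc.png",cv2.resize(s[120:300,230:440],None,fx=3.3,fy=3.3,interpolation=cv2.INTER_CUBIC))
print(onz("top",[[217,153],[300,211],[355,212],[413,196],[380,150],[258,186],[330,243],[297,125]],0))
print(ray("top",[0,0])[0],ray("scene",[0,0])[0])
E
```

```text
[[ 557.2   41.4    0. ]
 [ 403.3 -166.2    0. ]
 [ 397.  -302.6    0. ]
 [ 433.2 -449.3    0. ]
 [ 553.9 -372.7    0. ]
 [ 469.3  -62.2    0. ]
 [ 322.3 -238.2    0. ]
 [ 625.7 -162.7    0. ]]
[ 283.7 -218.1  992.3] [ -95.3 -648.6  636.2]
```

View pics/tc.png

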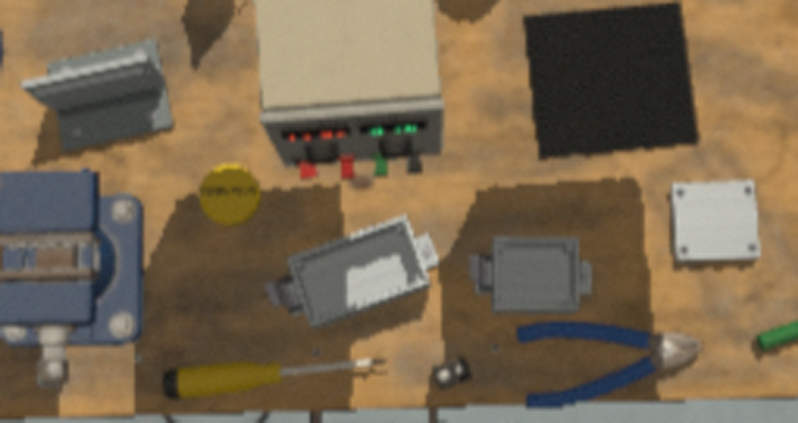

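View pics/sc.png

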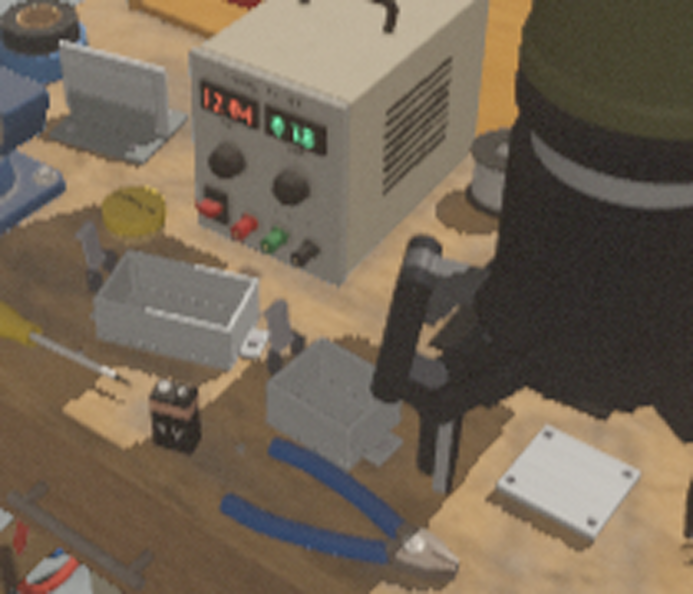

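The crops show both boxes' catches on their left (+y) ends, at (285,290) and (480,270) in the top crop. The short lid's corners are at about (672,183) to (760,262), the mat is tilted slightly, and the lid in the rack has its top edge facing us. I'll zoom in and mask for corner measurements.

Run:
```python
from h import *
np.set_printoptions(precision=1,suppress=True)
t=cv2.imread("pics/top0.png");s=cv2.imread("pics/scene0.png")
def crop(im,x,y,w,h,k): return cv2.resize(im[y:y+h,x:x+w],None,fx=k,fy=k,interpolation=cv2.INTER_CUBIC)
a=np.hstack([crop(t,190,132,50,45,8),crop(s,240,128,50,45,8)])
b=np.hstack([crop(t,265,190,55,40,400/55),crop(t,328,190,55,40,400/55)])
pic=np.vstack([a,cv2.resize(b,(800,240*1))]); 
pic=np.vstack([a[:360],cv2.resize(b,(800,240))]) if pic.shape[0]>600 else pic
cv2.imwrite("pics/zoom.png",pic);print(pic.shape)
def rects(n,im,mask,roi,z):
    x,y,w,h=roi; m=np.zeros(mask.shape,np.uint8); m[y:y+h,x:x+w]=mask[y:y+h,x:x+w]
    c=max(cv2.findContours(m,cv2.RETR_EXTERNAL,cv2.CHAIN_APPROX_NONE)[0],key=cv2.contourArea)
    ap=cv2.approxPolyDP(c,2.5,True)[:,0]; r=cv2.boxPoints(cv2.minAreaRect(c))
    print(n,"area",cv2.contourArea(c),"approx",ap.tolist(),"\n world rect",onz(n,r,z)[:,:2].tolist() and onz(n,r,z)[:,:2].round(1).tolist(), onz(n,r,z).mean(0))
for n,im,rs in(("top",t,{"lid":(385,175,45,40,11),"mat":(340,115,80,70,3),"long":(262,185,70,50,36),"short":(328,190,60,50,36)}),("scene",s,{"lid":(370,240,60,55,11)})):
    hsv=cv2.cvtColor(im,cv2.COLOR_BGR2HSV).astype(int);S=hsv[...,1];V=hsv[...,2]
    for k,(x,y,w,h,z) in rs.items():
        mk={"lid":(S<50)&(V>150),"mat":V<55}.get(k,(S<45)&(V>55))
        print(k,end=" ");rects(n,im,(mk*255).astype(np.uint8),(x,y,w,h),z)
```

```text
(600, 800, 3)
lid top area 592.0 approx [[400, 184], [402, 207], [427, 206], [425, 183]] 
 world rect [[465.1, -416.4], [463.2, -483.6], [403.2, -479.5], [405.0, -413.0]] [ 434.1 -448.1   11. ]
mat top area 2101.5 approx [[400, 126], [353, 131], [358, 174], [406, 169]] 
 world rect [[606.6, -304.5], [616.9, -432.1], [499.8, -436.9], [490.1, -311.5]] [ 553.3 -371.3    3. ]
long top area 1051.5 approx [[324, 206], [313, 194], [277, 207], [278, 214], [270, 218], [286, 229], [319, 217]] 
 world rect [[402.8, -89.5], [446.0, -213.4], [389.7, -232.5], [347.3, -109.6]] [ 396.4 -161.3   36. ]
short top area 718.0 approx [[335, 207], [337, 218], [341, 218], [343, 224], [367, 224], [373, 218], [368, 201], [343, 201], [341, 208]] 
 world rect [[420.8, -252.6], [418.3, -343.9], [362.9, -341.3], [365.5, -250.8]] [ 391.9 -297.1   36. ]
lid scene area 759.0 approx [[395, 249], [381, 266], [410, 282], [423, 262]] 
 world rect [[401.8, -417.1], [466.1, -405.9], [464.2, -480.7], [402.6, -487.8]] [ 433.7 -447.9   11. ]
```

View pics/zoom.png

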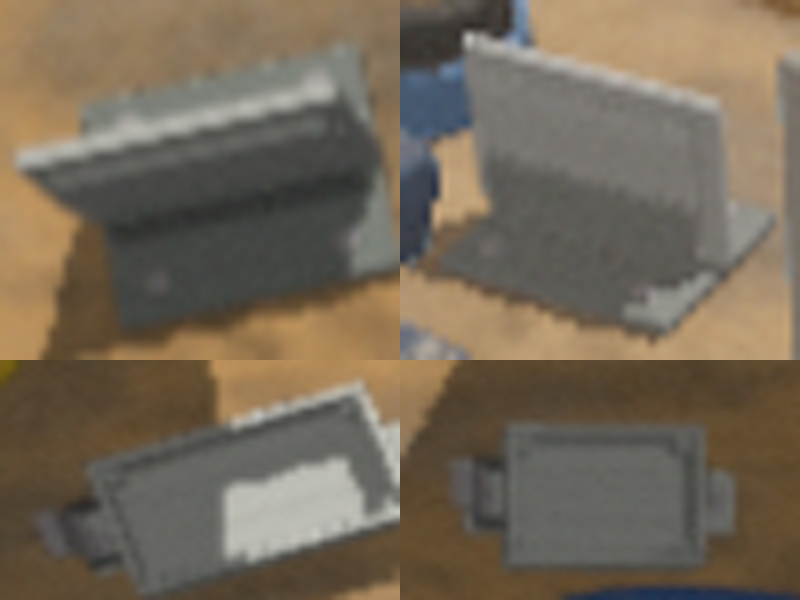

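The zooms show the following:
- **Rack (top view):** the standing lid's light top edge runs (15,160) to (337,88) in zoom pixels.
- **Rack (scene view):** the same edge runs (466,37) to (720,100).
- **Long box rim:** corners near (90,465), (358,383) and (140,595).
- **Short box rim:** a clean rectangle from (505,425) to (705,568).

Next I'll triangulate these.

Run:
```python
from h import *
np.set_printoptions(precision=1,suppress=True)
t=cv2.imread("pics/top0.png",0);s=cv2.imread("pics/scene0.png",0)
def sub(im,p,w=3): 
    return cv2.cornerSubPix(im,np.float32(p).reshape(-1,1,2),(w,w),(-1,-1),(3,30,.01))[:,0]
Z=lambda u,v:(190+u/8,132+v/8); Y=lambda u,v:(240+(u-400)/8,128+v/8)
B=lambda u,v:(265+u/7.27,190+(v-360)/6); C=lambda u,v:(328+(u-400)/7.27,190+(v-360)/6)
print("lid rack",tri([Z(15,160),Z(337,88)],[Y(466,37),Y(720,102)]))
S=lambda *p:[(230+a/3.3,120+b/3.3) for a,b in p]
def rep(name,tp,sp,z):
    print(name);tp=np.array(tp)
    for lab,q,r in(("raw",tp,np.array(sp)),("sub",sub(t,tp),sub(s,sp))):
        W=onz("top",q,z);print(lab,q.tolist() if 0 else "",tri(q,r).tolist() and tri(q,r),"\n onz",W[:,:2],W.mean(0)[:2],"sides",np.linalg.norm(W-np.roll(W,-1,0),axis=1),"proj",proj("scene",W))
# order: far-left, far-right, near-right, near-left
rep("long",[B(90,465),B(358,383),(319.5,216.8),B(140,595)],S((123,253),(258,290),(232,335),(97,300)),36)
rep("short",[C(505,425),C(705,425),C(705,568),C(505,568)],S((325,340),(398,390),(348,437),(270,385)),36)
rep("lid",[(399.6,183.5),(425.5,182.5),(427.5,206.6),(401.6,207.6)],[(395,249),(423.5,262),(410,282.5),(380.5,266)],11)
for z in (36,):
  print("mat",onz("top",[[400.5,125.5],[352.5,130.5],[357.5,175],[406.5,169.5]],3)[:,:2])
print("supply top",onz("top",[(265,79),(320,73),(326,164),(268,164)],160))
```

```text
lid rack [[543.7  83.4  65.3   1. ]
 [562.9 -12.2  66.8   1.7]]
long
raw  [[ 408.  -112.5   32.4    3.8]
 [ 441.8 -203.    22.7    0.1]
 [ 388.2 -217.9   28.1   10.3]
 [ 358.1 -130.8   33.3    3.4]] 
 onz [[ 408.9 -114.1]
 [ 439.6 -203.2]
 [ 383.7 -214.3]
 [ 356.6 -129.9]] [ 397.2 -165.4] sides [94.2 57.  88.7 54.6] proj [[268.8 195.4]
 [307.5 204. ]
 [295.2 219.6]
 [257.7 210.3]]
sub  [[ 407.5 -112.9   36.3    3.8]
 [ 440.1 -201.9   23.     4. ]
 [ 385.8 -216.2   34.7    5.2]
 [ 357.  -131.    39.6    0.3]] 
 onz [[ 408.9 -114.1]
 [ 436.5 -200.8]
 [ 383.7 -214.3]
 [ 357.2 -130.6]] [ 396.6 -164.9] sides [91.  54.5 87.8 54.3] proj [[268.8 195.4]
 [305.8 204.3]
 [295.2 219.6]
 [258.2 210.3]]
short
raw  [[ 422.8 -272.    29.4    3.4]
 [ 418.8 -336.3   27.4    3.7]
 [ 362.5 -335.1   31.4    1.6]
 [ 365.6 -270.6   32.9    5.5]] 
 onz [[ 420.7 -270.5]
 [ 418.9 -336.6]
 [ 361.6 -334. ]
 [ 363.4 -268.4]] [ 391.1 -302.4] sides [66.2 57.4 65.5 57.3] proj [[326.6 221.2]
 [351.8 235.1]
 [334.4 250.9]
 [309.  236. ]]
sub  [[ 427.  -274.    28.9    7.2]
 [ 419.9 -337.2   19.1    3.9]
 [ 358.2 -333
[... 349 characters left out ...]
6.8   11.1    0.1]] 
 onz [[ 463.8 -415.4]
 [ 464.6 -480. ]
 [ 404.1 -480.8]
 [ 403.4 -416.8]] [ 434.  -448.2] sides [64.6 60.5 64.  60.4] proj [[395.  247.9]
 [423.6 262.2]
 [409.6 281.6]
 [380.5 266.1]]
sub  [[ 463.2 -418.2    1.4    4.5]
 [ 465.3 -478.1    2.1    3.2]
 [ 404.9 -479.2    7.5    2.9]
 [ 402.7 -416.1    8.5    5.8]] 
 onz [[ 460.  -414.4]
 [ 464.7 -477.1]
 [ 403.5 -477.1]
 [ 400.5 -413.3]] [ 432.2 -445.5] sides [62.8 61.2 63.9 59.5] proj [[393.7 248.8]
 [422.3 261.5]
 [407.7 280.8]
 [378.2 266.1]]
mat [[ 616.3 -428. ]
 [ 606.3 -304.4]
 [ 489.9 -312.4]
 [ 500.6 -436.4]]
supply top [[ 677.5 -103.4  160. ]
 [ 688.3 -224.4  160. ]
 [ 482.8 -231.6  160. ]
 [ 486.2 -108.7  160. ]]
```

```bash
cat > plan.py <<'E'
import json,sys,numpy as np
from scipy.spatial.transform import Rotation as Ro, Slerp
from h import *
def rot(phi,th=0):
    a,t=np.radians([phi,th]);f=np.array([np.cos(a),np.sin(a),0]);l=np.array([-f[1],f[0],0]);u=np.array([0,0,1.])
    return Ro.from_matrix(np.c_[l,np.cos(t)*f+np.sin(t)*u,np.sin(t)*f-np.cos(t)*u])
def load(): d=json.load(open("cmd.json")); return np.array(d[0]),Ro.from_quat(d[1])
def save(p,R): json.dump([list(p),list(R.as_quat())],open("cmd.json","w"))
def plan(*w):
    """w: (rows,pos,phi,theta,claw); prints calls of 8 rows, keeps the commanded pose"""
    p,R=load(); rows=[]
    for n,q,phi,th,c in w:
        q=np.array(q,float);Q=rot(phi,th);s=Slerp([0,1],Ro.concatenate([R,Q]))
        rows+=[(p+(q-p)*k/n,s(k/n),c) for k in range(1,n+1)]; p,R=q,Q
    rows+=[rows[-1]]*(-len(rows)%8)
    p,R=load()
    for i in range(0,len(rows),8):
        out=[]
        for q,Q,c in rows[i:i+8]:
            t=np.round(R.inv().apply(q-p)/1000,4);r=np.round((R.inv()*Q).as_rotvec(degrees=True),1)
            out.append({"claw":c,"translation":(t+0.).tolist(),"delta_rot":(r+0.).tolist()})
        p=p+R.apply(t*1000);R=R*Ro.from_rotvec(r,degrees=True)
        print(json.dumps(out).replace(" ",""))
    save(p,R)
def stat():
    o=bot.get_obs();p,R=load();q=o["eef_rot"]
    print("t%.2f"%o["time"],"tcp",o["tcp_pos"].round(1),"cmd",p.round(1),"roterr",(R.inv()*Ro.from_quat(np.r_[q[1:],q[0]])).as_rotvec(degrees=True).round(1),"F",o["contact_force"].round(1),"open %.1f grip %.1f"%(o["opening"],o["grasp_force"]),"q",o["qpos"].round(2))
E
python3 - <<'E'
from plan import *
save([228.017,-527.863,231.305],rot(-66.64))
plan((11,[551,35,235],11.4,0,.6),(5,[551,35,95],11.4,0,.5))
E
```

```text
[{"claw":0.6,"translation":[0.0472,-0.0353,-0.0003],"delta_rot":[0.0,0.0,-7.1]},{"claw":0.6,"translation":[0.0945,-0.0707,-0.0007],"delta_rot":[0.0,0.0,-14.2]},{"claw":0.6,"translation":[0.1417,-0.106,-0.001],"delta_rot":[0.0,0.0,-21.3]},{"claw":0.6,"translation":[0.189,-0.1413,-0.0013],"delta_rot":[0.0,0.0,-28.4]},{"claw":0.6,"translation":[0.2362,-0.1767,-0.0017],"delta_rot":[0.0,0.0,-35.5]},{"claw":0.6,"translation":[0.2835,-0.212,-0.002],"delta_rot":[0.0,0.0,-42.6]},{"claw":0.6,"translation":[0.3307,-0.2473,-0.0024],"delta_rot":[0.0,0.0,-49.7]},{"claw":0.6,"translation":[0.378,-0.2827,-0.0027],"delta_rot":[0.0,0.0,-56.8]}]
[{"claw":0.6,"translation":[0.0554,0.0202,-0.0003],"delta_rot":[0.0,0.0,-7.1]},{"claw":0.6,"translation":[0.1108,0.0404,-0.0007],"delta_rot":[0.0,0.0,-14.1]},{"claw":0.6,"translation":[0.1662,0.0605,-0.001],"delta_rot":[0.0,0.0,-21.2]},{"claw":0.5,"translation":[0.1662,0.0605,0.027],"delta_rot":[0.0,0.0,-21.2]},{"claw":0.5,"translation":[0.1662,0.0605,0.055],"delta_rot":[0.0,0.0,-21.2]},{"claw":0.5,"translation":[0.1662,0.0605,0.083],"delta_rot":[0.0,0.0,-21.2]},{"claw":0.5,"translation":[0.1662,0.0605,0.111],"delta_rot":[0.0,0.0,-21.2]},{"claw":0.5,"translation":[0.1662,0.0605,0.139],"delta_rot":[0.0,0.0,-21.2]}]
```

Emit:
arm_command(deltas=[{"claw": 0.6,"translation": [0.047,-0.035,0],"delta_rot": [0,0,-7]},{"claw": 0.6,"translation": [0.094,-0.071,-0.001],"delta_rot": [0,0,-14]},{"claw": 0.6,"translation": [0.142,-0.106,-0.001],"delta_rot": [0,0,-21]},{"claw": 0.6,"translation": [0.189,-0.141,-0.001],"delta_rot": [0,0,-28]},{"claw": 0.6,"translation": [0.236,-0.177,-0.002],"delta_rot": [0,0,-35]},{"claw": 0.6,"translation": [0.283,-0.212,-0.002],"delta_rot": [0,0,-42]},{"claw": 0.6,"translation": [0.331,-0.247,-0.002],"delta_rot": [0,0,-50]},{"claw": 0.6,"translation": [0.378,-0.283,-0.003],"delta_rot": [0,0,-57]}])

```text
time: 1.1
tcp_pos: [463.3, -116.4, 234.1]
eef_rot: [-0.0, 0.763, 0.647, -0.0]
contact_force: [0.7, -0.1, -0.0]
opening: 51.2
grasp_force: 0.0
```

Emit:
arm_command(deltas=[{"claw": 0.6,"translation": [0.055,0.02,0],"delta_rot": [0,0,-7]},{"claw": 0.6,"translation": [0.111,0.04,-0.001],"delta_rot": [0,0,-14]},{"claw": 0.6,"translation": [0.166,0.06,-0.001],"delta_rot": [0,0,-21]},{"claw": 0.5,"translation": [0.166,0.06,0.027],"delta_rot": [0,0,-21]},{"claw": 0.5,"translation": [0.166,0.06,0.055],"delta_rot": [0,0,-21]},{"claw": 0.5,"translation": [0.166,0.06,0.083],"delta_rot": [0,0,-21]},{"claw": 0.5,"translation": [0.166,0.06,0.111],"delta_rot": [0,0,-21]},{"claw": 0.5,"translation": [0.166,0.06,0.139],"delta_rot": [0,0,-21]}])

```text
time: 2.1
tcp_pos: [549.4, 35.5, 94.1]
eef_rot: [-0.0, 0.634, 0.774, -0.0]
contact_force: [0.6, 0.7, 0.2]
opening: 42.6
grasp_force: 0.0
```

```bash
sed -i 's/np.round(R.inv().apply(q-p)\/1000,4)/np.round(R.inv().apply(q-p)\/1000,3)/; s/as_rotvec(degrees=True),1)/as_rotvec(degrees=True),0)/' plan.py
python3 - <<'E'
from plan import *
p=np.array([228.017,-527.863,231.305]);R=rot(-66.64)
for t,r in(([378,-283,-3],-57),([166,60,139],-21)):
    p=p+R.apply(t);R=R*Ro.from_rotvec([0,0,r],degrees=True)
save(p,R);stat()
t=bot.grab_frame("top")[:,:,::-1];s=bot.grab_frame("scene")[:,:,::-1]
cv2.imwrite("pics/t1.png",t);cv2.imwrite("pics/s1.png",s)
c=lambda im,x,y,w,h,k:cv2.resize(im[y:y+h,x:x+w],None,fx=k,fy=k,interpolation=cv2.INTER_CUBIC)
cv2.imwrite("pics/v1.png",np.vstack([np.hstack([c(t,190,125,50,35,8),c(s,240,110,50,35,8)]),np.hstack([c(s,252,180,50,40,8),c(s,302,210,50,40,8)])]))
E
```

```text
t2.10 tcp [549.4  35.5  94.1] cmd [549.8  35.4  95.3] roterr [ 0.  0. -0.] F [0.6 0.7 0.2] open 42.6 grip 0.0 q [-0.01  0.41  1.73  0.    0.99 -0.21]
```

View pics/v1.png

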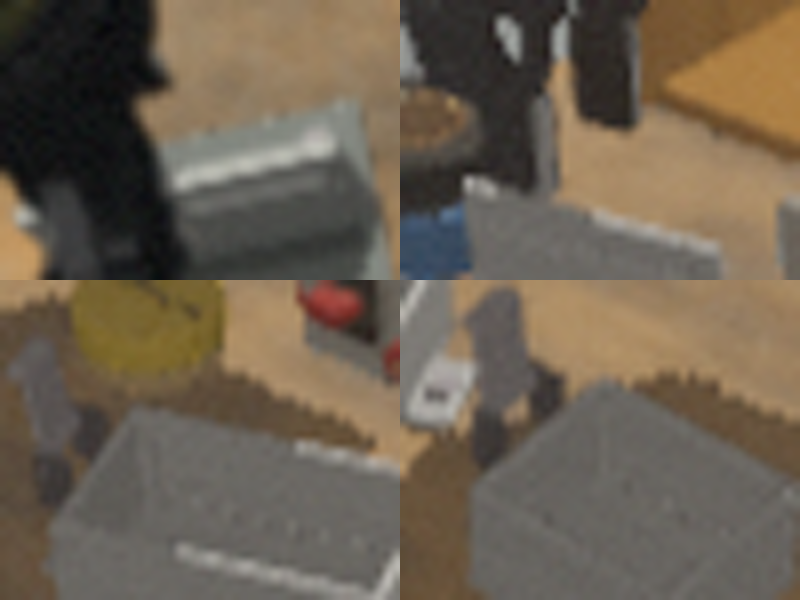

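The fingers straddle the lid's top edge, one on each side at about (540,190) and (610,110), and the long lid still stands. The lower crops show both boxes' rims and open catches. I'll descend and grip.

Emit:
arm_command(deltas=[{"claw": 0.45,"translation": [0,0.001,0.016],"delta_rot": [0,0,0]},{"claw": 0.45,"translation": [0,0.001,0.032],"delta_rot": [0,0,0]},{"claw": 0.4,"translation": [0,0.001,0.048],"delta_rot": [0,0,0]},{"claw": 0.2,"translation": [0,0.001,0.048],"delta_rot": [0,0,0]},{"claw": 0,"translation": [0,0.001,0.048],"delta_rot": [0,0,0]},{"claw": 0,"translation": [0,0.001,0.048],"delta_rot": [0,0,0]},{"claw": 0,"translation": [0,0.001,0.048],"delta_rot": [0,0,0]},{"claw": 0,"translation": [0,0.001,0.048],"delta_rot": [0,0,0]}])

```text
time: 3.2
tcp_pos: [550.9, 35.7, 47.6]
eef_rot: [0.0, 0.634, 0.774, 0.0]
contact_force: [-0.1, 0.2, -0.8]
opening: 9.4
grasp_force: 60.1
```

Run:
```python
from plan import *
p,R=load();save(p+R.apply([0,1,48]),R);stat()
# carry: up, over front of supply, to above mat tilted
th=57;ph=-10
f=np.array([np.cos(np.radians(ph)),np.sin(np.radians(ph)),0]);c=np.array([553,-371,0.])
R=rot(ph,th).as_matrix();far=c+31*f+[0,0,3+1]
tcp=far-40*R[:,2]+.5*R[:,1];print("release tcp",tcp.round(1))
p,_=load()
plan((4,[551,35,240],11.4,0,0),(8,[450,-370,240],-8,20,0),(4,tcp+[-40,0,140],ph,th,0))
```

```text
t3.20 tcp [550.9  35.7  47.6] cmd [550.8  35.6  47.3] roterr [-0. -0. -0.] F [-0.1  0.2 -0.8] open 9.4 grip 60.1 q [-0.01  0.48  1.78 -0.    0.89 -0.21]
release tcp [ 550.8 -370.6   26.2]
[{"claw":0,"translation":[0.0,0.0,-0.048],"delta_rot":[0.0,0.0,0.0]},{"claw":0,"translation":[0.0,0.0,-0.096],"delta_rot":[0.0,0.0,0.0]},{"claw":0,"translation":[0.0,0.0,-0.145],"delta_rot":[0.0,0.0,0.0]},{"claw":0,"translation":[-0.001,0.0,-0.193],"delta_rot":[0.0,0.0,0.0]},{"claw":0,"translation":[-0.048,-0.022,-0.193],"delta_rot":[-2.0,0.0,2.0]},{"claw":0,"translation":[-0.095,-0.045,-0.193],"delta_rot":[-5.0,-1.0,5.0]},{"claw":0,"translation":[-0.142,-0.067,-0.193],"delta_rot":[-7.0,-1.0,7.0]},{"claw":0,"translation":[-0.189,-0.089,-0.193],"delta_rot":[-10.0,-2.0,10.0]}]
[{"claw":0,"translation":[-0.051,-0.014,-0.001],"delta_rot":[-2.0,0.0,2.0]},{"claw":0,"translation":[-0.101,-0.028,-0.003],"delta_rot":[-5.0,0.0,4.0]},{"claw":0,"translation":[-0.151,-0.041,-0.004],"delta_rot":[-7.0,-1.0,7.0]},{"claw":0,"translation":[-0.202,-0.055,-0.006],"delta_rot":[-10.0,-1.0,9.0]},{"claw":0,"translation":[-0.202,-0.043,0.015],"delta_rot":[-19.0,-2.0,10.0]},{"claw":0,"translation":[-0.202,-0.032,0.036],"delta_rot":[-28.0,-3.0,10.0]},{"claw":0,"translation":[-0.202,-0.02,0.057],"delta_rot":[-37.0,-4.0,10.0]},{"claw":0,"translation":[-0.202,-0.008,0.078],"delta_rot":[-47.0,-5.0,10.0]}]
```

Emit:
arm_command(deltas=[{"claw": 0,"translation": [0,0,-0.053],"delta_rot": [0,0,0]},{"claw": 0,"translation": [0,0,-0.106],"delta_rot": [0,0,0]},{"claw": 0,"translation": [0,0,-0.16],"delta_rot": [0,0,0]},{"claw": 0,"translation": [0,0,-0.213],"delta_rot": [0,0,0]},{"claw": 0,"translation": [-0.048,-0.022,-0.213],"delta_rot": [-2,0,2]},{"claw": 0,"translation": [-0.095,-0.045,-0.213],"delta_rot": [-5,-1,5]},{"claw": 0,"translation": [-0.142,-0.067,-0.213],"delta_rot": [-7,-1,7]},{"claw": 0,"translation": [-0.189,-0.089,-0.213],"delta_rot": [-10,-2,10]}])

```text
time: 4.2
tcp_pos: [500.3, -168.8, 260.7]
eef_rot: [0.07, 0.696, 0.712, 0.057]
contact_force: [1.1, -0.8, -0.8]
opening: 9.3
grasp_force: 60.6
```

Emit:
arm_command(deltas=[{"claw": 0,"translation": [-0.051,-0.014,-0.001],"delta_rot": [-2,0,2]},{"claw": 0,"translation": [-0.101,-0.028,-0.003],"delta_rot": [-5,0,4]},{"claw": 0,"translation": [-0.151,-0.041,-0.004],"delta_rot": [-7,-1,7]},{"claw": 0,"translation": [-0.202,-0.055,-0.006],"delta_rot": [-10,-1,9]},{"claw": 0,"translation": [-0.202,-0.043,0.015],"delta_rot": [-19,-2,10]},{"claw": 0,"translation": [-0.202,-0.032,0.036],"delta_rot": [-28,-3,10]},{"claw": 0,"translation": [-0.202,-0.02,0.057],"delta_rot": [-37,-4,10]},{"claw": 0,"translation": [-0.202,-0.008,0.078],"delta_rot": [-47,-5,10]}])

```text
time: 5.2
tcp_pos: [506.2, -357.7, 201.6]
eef_rot: [0.297, 0.687, 0.6, 0.282]
contact_force: [0.6, 1.5, -0.7]
opening: 9.0
grasp_force: 60.6
```

Run:
```python
from plan import *
p=np.array([550.8,35.6,47.3]);R=rot(11.36)
for t,r in(([-189,-89,-213],[-10,-2,10]),([-202,-8,78],[-47,-5,10])):
    p=p+R.apply(t);R=R*Ro.from_rotvec(r,degrees=True)
save(p,R);stat();print(R.as_matrix().round(2))
for n in("top","scene"): cv2.imwrite(f"pics/{n}2.png",bot.grab_frame(n)[:,:,::-1])
```

```text
t5.20 tcp [ 506.2 -357.7  201.6] cmd [ 511.  -370.5  186. ] roterr [ 9.1  2.9 -0.3] F [ 0.6  1.5 -0.7] open 9.0 grip 60.6 q [-1.07  0.27  2.06  1.27  0.7  -1.92]
[[ 0.17  0.53  0.83]
 [ 0.99 -0.09 -0.14]
 [ 0.    0.84 -0.54]]
```

View pics/scene2.png

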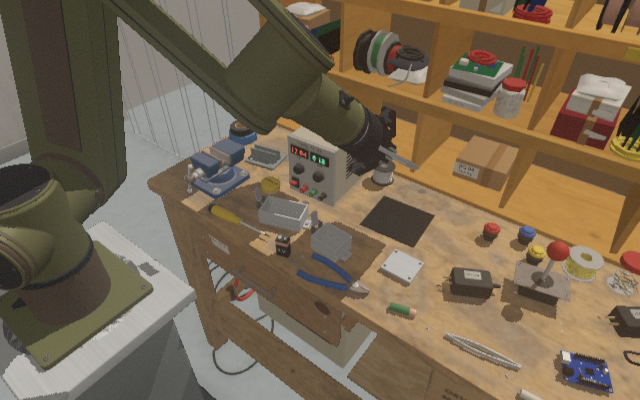

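The lid is held, tilted, above and in front of the supply at (395,155), and the mat at (398,220) is free. The arm is lagging, so I'll let it settle.

Emit:
arm_command(deltas=[{"claw": 0,"translation": [0,0,0],"delta_rot": [0,0,0]},{"claw": 0,"translation": [0,0,0],"delta_rot": [0,0,0]},{"claw": 0,"translation": [0,0,0],"delta_rot": [0,0,0]},{"claw": 0,"translation": [0,0,0],"delta_rot": [0,0,0]},{"claw": 0,"translation": [0,0,0],"delta_rot": [0,0,0]},{"claw": 0,"translation": [0,0,0],"delta_rot": [0,0,0]},{"claw": 0,"translation": [0,0,0],"delta_rot": [0,0,0]},{"claw": 0,"translation": [0,0,0],"delta_rot": [0,0,0]}])

```text
time: 6.3
tcp_pos: [506.6, -357.8, 201.5]
eef_rot: [0.296, 0.688, 0.6, 0.281]
contact_force: [0.3, 0.7, -0.7]
opening: 9.3
grasp_force: 60.6
```

Run:
```python
from plan import *
stat()
```

```text
t6.30 tcp [ 506.6 -357.8  201.5] cmd [ 511.  -370.5  186. ] roterr [ 9.2  3.  -0.3] F [ 0.3  0.7 -0.7] open 9.3 grip 60.6 q [-1.07  0.27  2.05  1.26  0.7  -1.91]
```

```bash
cat >> plan.py <<'E'
def sync():
    o=bot.get_obs();q=o["eef_rot"];save(o["tcp_pos"],Ro.from_quat(np.r_[q[1:],q[0]]))
E
python3 - <<'E'
from plan import *
sync()
plan((6,[535,-370.6,120],-10,57,0),(2,[551,-370.6,90],-10,57,0))
E
```

```text
[{"claw":0,"translation":[-0.002,-0.007,0.013],"delta_rot":[-1.0,-1.0,0.0]},{"claw":0,"translation":[-0.004,-0.014,0.025],"delta_rot":[-3.0,-1.0,0.0]},{"claw":0,"translation":[-0.006,-0.02,0.038],"delta_rot":[-4.0,-2.0,0.0]},{"claw":0,"translation":[-0.008,-0.027,0.051],"delta_rot":[-6.0,-2.0,0.0]},{"claw":0,"translation":[-0.01,-0.034,0.064],"delta_rot":[-7.0,-3.0,0.0]},{"claw":0,"translation":[-0.012,-0.041,0.076],"delta_rot":[-9.0,-4.0,0.0]},{"claw":0,"translation":[-0.011,-0.047,0.092],"delta_rot":[-9.0,-4.0,0.0]},{"claw":0,"translation":[-0.011,-0.052,0.108],"delta_rot":[-9.0,-4.0,0.0]}]
```

Emit:
arm_command(deltas=[{"claw": 0,"translation": [-0.002,-0.007,0.013],"delta_rot": [-1,-1,0]},{"claw": 0,"translation": [-0.004,-0.014,0.025],"delta_rot": [-3,-1,0]},{"claw": 0,"translation": [-0.006,-0.02,0.038],"delta_rot": [-4,-2,0]},{"claw": 0,"translation": [-0.008,-0.027,0.051],"delta_rot": [-6,-2,0]},{"claw": 0,"translation": [-0.01,-0.034,0.064],"delta_rot": [-7,-3,0]},{"claw": 0,"translation": [-0.012,-0.041,0.076],"delta_rot": [-9,-4,0]},{"claw": 0,"translation": [-0.011,-0.047,0.092],"delta_rot": [-9,-4,0]},{"claw": 0,"translation": [-0.011,-0.052,0.108],"delta_rot": [-9,-4,0]}])

```text
time: 7.3
tcp_pos: [555.6, -379.2, 104.0]
eef_rot: [0.357, 0.675, 0.569, 0.305]
contact_force: [0.2, -0.0, 0.6]
opening: 9.0
grasp_force: 60.7
```

Run:
```python
from plan import *
stat();sync();p,R=load();print(R.as_matrix().round(2))
plan((8,[551,-370.6,25],-10,57,0))
```

```text
t7.30 tcp [ 555.6 -379.2  104. ] cmd [ 551.2 -370.7   90.4] roterr [1.1 1.  0.4] F [ 0.2 -0.   0.6] open 9.0 grip 60.7 q [-1.02  0.57  2.17  1.99  0.75 -2.68]
[[ 0.17  0.55  0.82]
 [ 0.99 -0.1  -0.13]
 [ 0.01  0.83 -0.56]]
[{"claw":0,"translation":[0.001,-0.009,0.005],"delta_rot":[0.0,0.0,0.0]},{"claw":0,"translation":[0.002,-0.017,0.01],"delta_rot":[0.0,0.0,0.0]},{"claw":0,"translation":[0.003,-0.026,0.015],"delta_rot":[0.0,0.0,0.0]},{"claw":0,"translation":[0.004,-0.034,0.02],"delta_rot":[0.0,0.0,0.0]},{"claw":0,"translation":[0.005,-0.043,0.025],"delta_rot":[-1.0,0.0,0.0]},{"claw":0,"translation":[0.005,-0.052,0.029],"delta_rot":[-1.0,0.0,0.0]},{"claw":0,"translation":[0.006,-0.06,0.034],"delta_rot":[-1.0,0.0,0.0]},{"claw":0,"translation":[0.007,-0.069,0.039],"delta_rot":[-1.0,-1.0,0.0]}]
```

Run:
```python
from plan import *
sync();plan((6,[545,-375,100],16,57,0),(2,[545,-375,80],16,57,0))
```

```text
[{"claw":0,"translation":[0.0,-0.002,-0.001],"delta_rot":[0.0,4.0,-2.0]},{"claw":0,"translation":[0.001,-0.003,-0.002],"delta_rot":[0.0,7.0,-5.0]},{"claw":0,"translation":[0.001,-0.005,-0.004],"delta_rot":[0.0,11.0,-7.0]},{"claw":0,"translation":[0.002,-0.006,-0.005],"delta_rot":[-1.0,14.0,-10.0]},{"claw":0,"translation":[0.002,-0.008,-0.006],"delta_rot":[-1.0,18.0,-12.0]},{"claw":0,"translation":[0.002,-0.01,-0.007],"delta_rot":[-1.0,21.0,-14.0]},{"claw":0,"translation":[0.002,-0.018,-0.001],"delta_rot":[-1.0,21.0,-14.0]},{"claw":0,"translation":[0.002,-0.026,0.004],"delta_rot":[-1.0,21.0,-14.0]}]
```

Emit:
arm_command(deltas=[{"claw": 0,"translation": [0,-0.002,-0.001],"delta_rot": [0,4,-2]},{"claw": 0,"translation": [0.001,-0.003,-0.002],"delta_rot": [0,7,-5]},{"claw": 0,"translation": [0.001,-0.005,-0.004],"delta_rot": [0,11,-7]},{"claw": 0,"translation": [0.002,-0.006,-0.005],"delta_rot": [-1,14,-10]},{"claw": 0,"translation": [0.002,-0.008,-0.006],"delta_rot": [-1,18,-12]},{"claw": 0,"translation": [0.002,-0.01,-0.007],"delta_rot": [-1,21,-14]},{"claw": 0,"translation": [0.002,-0.018,-0.001],"delta_rot": [-1,21,-14]},{"claw": 0,"translation": [0.002,-0.026,0.004],"delta_rot": [-1,21,-14]}])

```text
time: 8.3
tcp_pos: [544.4, -374.4, 79.9]
eef_rot: [0.288, 0.532, 0.699, 0.382]
contact_force: [0.1, 0.5, -1.4]
opening: 9.4
grasp_force: 60.7
```

Run:
```python
from plan import *
stat();sync();p,R=load();print(R.as_matrix().round(2))
th=57;ph=16
f=np.array([np.cos(np.radians(ph)),np.sin(np.radians(ph)),0]);c=np.array([553,-371,0.])
Rm=rot(ph,th).as_matrix();far=c+31*f+[0,0,3+1]
tcp=far-40*Rm[:,2]+.5*Rm[:,1];print("release tcp",tcp.round(1))
plan((8,tcp+[0,0,0],ph,th,0))
```

```text
t8.30 tcp [ 544.4 -374.4   79.9] cmd [ 544.9 -375.2   80.2] roterr [-0.  -0.   0.1] F [ 0.1  0.5 -1.4] open 9.4 grip 60.7 q [-1.16  0.68  1.94  1.36  1.02 -2.52]
[[-0.27  0.52  0.81]
 [ 0.96  0.14  0.23]
 [ 0.    0.84 -0.54]]
release tcp [ 550.8 -371.6   26.2]
[{"claw":0,"translation":[0.0,-0.005,0.004],"delta_rot":[0.0,0.0,0.0]},{"claw":0,"translation":[0.0,-0.01,0.009],"delta_rot":[0.0,0.0,0.0]},{"claw":0,"translation":[0.0,-0.016,0.013],"delta_rot":[0.0,0.0,0.0]},{"claw":0,"translation":[0.0,-0.021,0.017],"delta_rot":[0.0,0.0,0.0]},{"claw":0,"translation":[0.0,-0.026,0.022],"delta_rot":[0.0,0.0,0.0]},{"claw":0,"translation":[0.001,-0.031,0.026],"delta_rot":[0.0,0.0,0.0]},{"claw":0,"translation":[0.001,-0.036,0.031],"delta_rot":[0.0,0.0,0.0]},{"claw":0,"translation":[0.001,-0.041,0.035],"delta_rot":[0.0,0.0,0.0]}]
```

Emit:
arm_command(deltas=[{"claw": 0,"translation": [0,-0.005,0.004],"delta_rot": [0,1,0]},{"claw": 0,"translation": [0,-0.01,0.009],"delta_rot": [0,2,-1]},{"claw": 0,"translation": [0,-0.016,0.013],"delta_rot": [0,3,-2]},{"claw": 0,"translation": [0,-0.021,0.017],"delta_rot": [0,4,-2]},{"claw": 0,"translation": [0,-0.026,0.022],"delta_rot": [0,5,-3]},{"claw": 0,"translation": [0.001,-0.031,0.026],"delta_rot": [0,5,-3]},{"claw": 0,"translation": [0.001,-0.036,0.031],"delta_rot": [0,5,-3]},{"claw": 0,"translation": [0.001,-0.041,0.035],"delta_rot": [0,5,-3]}])

```text
time: 9.3
tcp_pos: [550.8, -371.2, 26.8]
eef_rot: [0.267, 0.496, 0.724, 0.398]
contact_force: [-0.0, 0.8, -0.2]
opening: 9.6
grasp_force: 60.7
```

Run:
```python
from plan import *
p,R=load();save(p,R*Ro.from_rotvec([0,5,-3],degrees=True))
stat();sync();p,R=load();print(R.as_matrix().round(2))
t=bot.grab_frame("top")[:,:,::-1];s=bot.grab_frame("scene")[:,:,::-1]
c=lambda im,x,y,w,h,k:cv2.resize(im[y:y+h,x:x+w],None,fx=k,fy=k,interpolation=cv2.INTER_CUBIC)
cv2.imwrite("pics/v3.png",np.hstack([c(t,335,100,90,100,4.2),c(s,340,160,100,110,4.2)[:420]]))
```

```text
t9.30 tcp [ 550.8 -371.2   26.8] cmd [ 551.  -371.3   26.5] roterr [-0.  0.  0.] F [-0.   0.8 -0.2] open 9.6 grip 60.7 q [-1.16  0.79  1.88  1.32  1.05 -2.58]
[[-0.37  0.51  0.78]
 [ 0.93  0.19  0.31]
 [ 0.01  0.84 -0.54]]
```

View pics/v3.png

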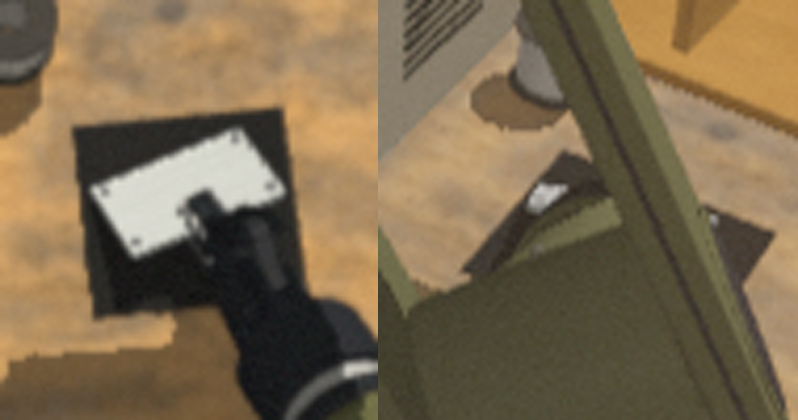

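The lid is over the mat, top face up and tilted, held at its near edge at (205,205). I'll touch down, open slightly and withdraw along the tool axis.

Emit:
arm_command(deltas=[{"claw": 0,"translation": [0,-0.0015,0.001],"delta_rot": [0,0,0]},{"claw": 0,"translation": [0,-0.0025,0.0015],"delta_rot": [0,0,0]},{"claw": 0.25,"translation": [0,-0.0025,0.0015],"delta_rot": [0,0,0]},{"claw": 0.25,"translation": [0,-0.0025,0.0015],"delta_rot": [0,0,0]},{"claw": 0.25,"translation": [0,-0.0025,-0.005],"delta_rot": [0,0,0]},{"claw": 0.25,"translation": [0,-0.0025,-0.012],"delta_rot": [0,0,0]},{"claw": 0.25,"translation": [0,-0.0025,-0.022],"delta_rot": [0,0,0]},{"claw": 0.25,"translation": [0,-0.0025,-0.035],"delta_rot": [0,0,0]}])

```text
time: 10.4
tcp_pos: [521.5, -383.1, 44.5]
eef_rot: [0.267, 0.496, 0.724, 0.398]
contact_force: [0.9, -0.5, 0.1]
opening: 21.2
grasp_force: 0.0
```

Emit:
arm_command(deltas=[{"claw": 0.25,"translation": [0,0,-0.02],"delta_rot": [0,0,0]},{"claw": 0.25,"translation": [0,0,-0.05],"delta_rot": [0,0,0]},{"claw": 0.25,"translation": [0,0,-0.09],"delta_rot": [0,0,0]},{"claw": 0.25,"translation": [0,0.02,-0.12],"delta_rot": [0,0,0]},{"claw": 0.25,"translation": [0,0.06,-0.12],"delta_rot": [0,0,0]},{"claw": 0.25,"translation": [0,0.09,-0.12],"delta_rot": [0,0,0]},{"claw": 0.25,"translation": [0,0.11,-0.12],"delta_rot": [0,0,0]},{"claw": 0.25,"translation": [0,0.11,-0.12],"delta_rot": [0,0,0]}])

```text
time: 11.4
tcp_pos: [483.8, -399.4, 203.2]
eef_rot: [0.268, 0.495, 0.725, 0.397]
contact_force: [-0.5, -0.2, -1.4]
opening: 21.3
grasp_force: 0.0
```

Run:
```python
from plan import *
stat();sync()
t=bot.grab_frame("top")[:,:,::-1].copy();s=bot.grab_frame("scene")[:,:,::-1].copy()
cv2.imwrite("pics/top4.png",t);cv2.imwrite("pics/scene4.png",s)
np.set_printoptions(precision=1,suppress=True)
for n,im,roi in(("top",t,(350,115,65,65)),("scene",s,(350,185,90,60))):
    hsv=cv2.cvtColor(im,cv2.COLOR_BGR2HSV);x,y,w,h=roi
    m=((hsv[...,1]<60)&(hsv[...,2]>130)).astype(np.uint8);k=np.zeros_like(m);k[y:y+h,x:x+w]=m[y:y+h,x:x+w]
    c=max(cv2.findContours(k,cv2.RETR_EXTERNAL,cv2.CHAIN_APPROX_NONE)[0],key=cv2.contourArea)
    b=cv2.boxPoints(cv2.minAreaRect(c));W=onz(n,b,14);print(n,cv2.contourArea(c),b.tolist(),cv2.approxPolyDP(c,2.5,True)[:,0].tolist(),"\n",W[:,:2].tolist(),W.mean(0),np.linalg.norm(W-np.roll(W,-1,0),axis=1))
```

```text
t11.40 tcp [ 483.8 -399.4  203.2] cmd [ 550.8 -371.2   26.8] roterr [ 0.  -0.1 -0.2] F [-0.5 -0.2 -1.4] open 21.3 grip 0.0 q [-1.29  0.49  1.8   1.07  1.27 -2.24]
top 885.5 [[357.30767822265625, 145.53848266601562], [393.09466552734375, 130.62722778320312], [402.5029296875, 153.20712280273438], [366.7159423828125, 168.11837768554688]] [[392, 132], [358, 146], [367, 167], [402, 153]] 
 [[563.1336658695582, -314.0070080355572], [599.5999241378507, -406.13441592556705], [540.2344831444823, -426.4986814816367], [504.4657430234183, -335.0507724457889]] [ 551.9 -370.4   14. ] [99.1 62.8 98.2 62.3]
scene 143.5 [[401.75408935546875, 225.70486450195312], [419.26226806640625, 211.11471557617188], [427.131103515625, 220.55734252929688], [409.6229248046875, 235.14749145507812]] [[420, 212], [402, 226], [417, 229]] 
 [[527.9765523204728, -395.35491096929724], [594.5164604593498, -403.5907898451597], [576.74158110558, -431.88186722642035], [512.527412690355, -422.7650391224541]] [ 552.9 -413.4   14. ] [67.  33.4 64.9 31.5]
```

The lid lies flat on the mat: 98.7 x 62.5 mm measured, centre (552,-370), yaw 21.6°. I'll take it afresh from above by its long sides.

Run:
```python
from plan import *
plan((8,[552,-370.4,150],21.6,0,1))
plan((4,[552,-370.4,70],21.6,0,1),(4,[552,-370.4,40],21.6,0,1))
```

```text
[{"claw":1,"translation":[0.0,-0.001,0.011],"delta_rot":[7.0,0.0,0.0]},{"claw":1,"translation":[0.0,-0.001,0.023],"delta_rot":[14.0,0.0,0.0]},{"claw":1,"translation":[0.001,-0.002,0.034],"delta_rot":[21.0,0.0,0.0]},{"claw":1,"translation":[0.001,-0.002,0.046],"delta_rot":[29.0,0.0,0.0]},{"claw":1,"translation":[0.001,-0.003,0.057],"delta_rot":[36.0,0.0,0.0]},{"claw":1,"translation":[0.001,-0.003,0.068],"delta_rot":[43.0,0.0,0.0]},{"claw":1,"translation":[0.002,-0.004,0.08],"delta_rot":[50.0,0.0,0.0]},{"claw":1,"translation":[0.002,-0.005,0.091],"delta_rot":[57.0,0.0,0.0]}]
[{"claw":1,"translation":[0.0,0.0,0.02],"delta_rot":[0.0,0.0,0.0]},{"claw":1,"translation":[0.0,0.0,0.04],"delta_rot":[0.0,0.0,0.0]},{"claw":1,"translation":[0.0,0.0,0.06],"delta_rot":[0.0,0.0,0.0]},{"claw":1,"translation":[0.0,0.0,0.08],"delta_rot":[0.0,0.0,0.0]},{"claw":1,"translation":[-0.001,0.0,0.087],"delta_rot":[0.0,0.0,0.0]},{"claw":1,"translation":[-0.001,0.0,0.095],"delta_rot":[0.0,0.0,0.0]},{"claw":1,"translation":[-0.001,0.0,0.102],"delta_rot":[0.0,0.0,0.0]},{"claw":1,"translation":[-0.001,0.0,0.11],"delta_rot":[0.0,0.0,0.0]}]
```

Emit:
arm_command(deltas=[{"claw": 1,"translation": [0,-0.001,0.011],"delta_rot": [7,0,0]},{"claw": 1,"translation": [0,-0.001,0.023],"delta_rot": [14,0,0]},{"claw": 1,"translation": [0.001,-0.002,0.034],"delta_rot": [21,0,0]},{"claw": 1,"translation": [0.001,-0.002,0.046],"delta_rot": [29,0,0]},{"claw": 1,"translation": [0.001,-0.003,0.057],"delta_rot": [36,0,0]},{"claw": 1,"translation": [0.001,-0.003,0.068],"delta_rot": [43,0,0]},{"claw": 1,"translation": [0.002,-0.004,0.08],"delta_rot": [50,0,0]},{"claw": 1,"translation": [0.002,-0.005,0.091],"delta_rot": [57,0,0]}])

```text
time: 12.5
tcp_pos: [550.9, -370.3, 146.8]
eef_rot: [-0.004, 0.564, 0.826, 0.002]
contact_force: [-0.1, 0.1, -0.7]
opening: 85.6
grasp_force: 0.0
```

Run:
```python
from plan import *
stat();sync()
plan((4,[552,-370.4,45],21.6,0,1),(4,[552,-370.4,0],21.6,0,1))
```

```text
t12.50 tcp [ 550.9 -370.3  146.8] cmd [ 552.2 -370.7   39.7] roterr [0.3 0.3 0.1] F [-0.1  0.1 -0.7] open 85.6 grip 0.0 q [-0.66  0.5   1.41  0.    1.24 -1.03]
[{"claw":1,"translation":[0.0,0.0,0.025],"delta_rot":[0.0,0.0,0.0]},{"claw":1,"translation":[-0.001,0.001,0.051],"delta_rot":[0.0,0.0,0.0]},{"claw":1,"translation":[-0.001,0.001,0.076],"delta_rot":[0.0,0.0,0.0]},{"claw":1,"translation":[-0.001,0.001,0.102],"delta_rot":[0.0,-1.0,0.0]},{"claw":1,"translation":[-0.001,0.001,0.113],"delta_rot":[0.0,-1.0,0.0]},{"claw":1,"translation":[-0.002,0.001,0.124],"delta_rot":[0.0,-1.0,0.0]},{"claw":1,"translation":[-0.002,0.001,0.136],"delta_rot":[0.0,-1.0,0.0]},{"claw":1,"translation":[-0.002,0.001,0.147],"delta_rot":[0.0,-1.0,0.0]}]
```

Emit:
arm_command(deltas=[{"claw": 1,"translation": [0,0,0.025],"delta_rot": [0,0,0]},{"claw": 1,"translation": [-0.001,0.001,0.051],"delta_rot": [0,0,0]},{"claw": 1,"translation": [-0.001,0.001,0.076],"delta_rot": [0,0,0]},{"claw": 1,"translation": [-0.001,0.001,0.102],"delta_rot": [0,0,0]},{"claw": 1,"translation": [-0.001,0.001,0.113],"delta_rot": [0,0,0]},{"claw": 1,"translation": [-0.001,0.001,0.124],"delta_rot": [0,0,0]},{"claw": 1,"translation": [-0.001,0.001,0.136],"delta_rot": [0,0,0]},{"claw": 1,"translation": [-0.001,0.001,0.146],"delta_rot": [0,0,0]}])

```text
time: 13.5
tcp_pos: [553.6, -369.4, 1.8]
eef_rot: [-0.002, 0.563, 0.826, 0.004]
contact_force: [-0.0, -0.4, -0.2]
opening: 85.5
grasp_force: 0.0
```

Emit:
arm_command(deltas=[{"claw": 0.85,"translation": [0,0,0],"delta_rot": [0,0,0]},{"claw": 0.7,"translation": [0,0,0],"delta_rot": [0,0,0]},{"claw": 0.4,"translation": [0,0,0],"delta_rot": [0,0,0]},{"claw": 0.2,"translation": [0,0,0],"delta_rot": [0,0,0]},{"claw": 0.2,"translation": [0,0,0],"delta_rot": [0,0,0]},{"claw": 0.2,"translation": [0,0,-0.005],"delta_rot": [0,0,0]},{"claw": 0.2,"translation": [0,0,-0.02],"delta_rot": [0,0,0]},{"claw": 0.2,"translation": [0,0,-0.04],"delta_rot": [0,0,0]}])

```text
time: 14.5
tcp_pos: [552.9, -369.2, 42.4]
eef_rot: [-0.003, 0.563, 0.826, 0.004]
contact_force: [0.5, 0.5, -0.1]
opening: 60.0
grasp_force: 64.7
```

Run:
```python
from plan import *
stat();sync()
# refine boxes from top0 (arm absent): dark/grey against wood, line fits on rim edges via mask contours
np.set_printoptions(precision=1,suppress=True)
im=cv2.imread("pics/top0.png")
hsv=cv2.cvtColor(im,cv2.COLOR_BGR2HSV).astype(int)
m=((hsv[...,1]<70)&(hsv[...,2]>55)).astype(np.uint8)
for nm,(x,y,w,h),corn in(("long",(262,185,75,50),[(277.4,207.5),(314.2,193.8),(320.5,216.5),(284.3,229.2)]),("short",(328,190,60,50),[(342.5,201),(370,201),(370,224.7),(342.5,224.7)])):
    k=np.zeros_like(m);k[y:y+h,x:x+w]=m[y:y+h,x:x+w]
    c=max(cv2.findContours(k,cv2.RETR_EXTERNAL,cv2.CHAIN_APPROX_NONE)[0],key=cv2.contourArea)[:,0].astype(float)
    C=np.array(corn);L=[]
    for i in range(4):
        a,b=C[i],C[(i+1)%4];d=(b-a)/np.linalg.norm(b-a);u=(c-a)@d;v=(c-a)@[-d[1],d[0]]
        s=c[(abs(v)<2.2)&(u>3)&(u<np.linalg.norm(b-a)-3)]
        vx,vy,x0,y0=cv2.fitLine(s.astype(np.float32),cv2.DIST_HUBER,0,.01,.01).ravel();n=np.array([vy,-vx]);n*=np.sign(n@(C.mean(0)-[x0,y0]));L.append((n,n@[x0,y0]-.5));print(len(s),end=" ")
    P=np.array([np.linalg.solve([L[i-1][0],L[i][0]],[L[i-1][1],L[i][1]]) for i in range(4)])
    W=onz("top",P,36)[:,:2];print(nm,P.tolist(),"\n",W,W.mean(0),np.linalg.norm(W-np.roll(W,-1,0),axis=1))
    for a,b in((1,0),(2,3)): e=W[b]-W[a];print("yaw",np.degrees(np.arctan2(-e[0],e[1])))
    for a,b in((3,0),(2,1)): e=W[b]-W[a];print("yaw x",np.degrees(np.arctan2(e[1],e[0])))
```

```text
t14.50 tcp [ 552.9 -369.2   42.4] cmd [ 5.519e+02 -3.707e+02 -2.000e-01] roterr [-0.3  1.  -0.1] F [ 0.5  0.5 -0.1] open 60.0 grip 64.7 q [-0.66  0.6   1.52  0.01  1.03 -1.04]
31 8 30 7 long [[274.64202880859375, 207.17015075683594], [314.6551208496094, 192.5678253173828], [323.0997619628906, 216.16973876953125], [283.6230773925781, 230.5342254638672]] 
 [[ 409.9 -107.6]
 [ 442.7 -204.2]
 [ 385.  -223. ]
 [ 353.4 -128.3]] [ 397.7 -165.8] [102.1  60.6  99.8  60.2]
yaw 18.73659058311246
yaw 18.47188649533849
yaw x 20.186229635491706
yaw x 18.001411873289275
21 11 21 6 short [[340.8607482910156, 200.5], [370.22528076171875, 200.5], [370.6808166503906, 224.5], [341.3727722167969, 224.5]] 
 [[ 421.6 -266.7]
 [ 419.7 -337.3]
 [ 361.9 -335.7]
 [ 363.9 -265.9]] [ 391.8 -301.4] [70.6 57.8 69.8 57.8]
yaw -1.591216374142706
yaw -1.6092470517382966
yaw x -0.7890974919971211
yaw x -1.570688535663439
```

Run:
```python
from plan import *
plan((3,[550,-369,115],21.6,0,.2),(4,[410,-330,125],20,0,.2),(5,[399.3,-166,110],18.5,0,.2),(4,[399.3,-166,45],18.5,0,.2))
```

```text
[{"claw":0.2,"translation":[0.001,-0.001,-0.024],"delta_rot":[0.0,0.0,0.0]},{"claw":0.2,"translation":[0.001,-0.002,-0.048],"delta_rot":[0.0,0.0,0.0]},{"claw":0.2,"translation":[0.002,-0.002,-0.073],"delta_rot":[0.0,-1.0,0.0]},{"claw":0.2,"translation":[0.024,-0.031,-0.075],"delta_rot":[0.0,-1.0,0.0]},{"claw":0.2,"translation":[0.046,-0.06,-0.077],"delta_rot":[0.0,-1.0,1.0]},{"claw":0.2,"translation":[0.068,-0.089,-0.08],"delta_rot":[0.0,-1.0,1.0]},{"claw":0.2,"translation":[0.089,-0.118,-0.082],"delta_rot":[0.0,-1.0,1.0]},{"claw":0.2,"translation":[0.121,-0.108,-0.079],"delta_rot":[0.0,-1.0,2.0]}]
[{"claw":0.2,"translation":[0.031,0.008,0.003],"delta_rot":[0.0,0.0,0.0]},{"claw":0.2,"translation":[0.063,0.017,0.006],"delta_rot":[0.0,0.0,0.0]},{"claw":0.2,"translation":[0.095,0.026,0.008],"delta_rot":[0.0,0.0,1.0]},{"claw":0.2,"translation":[0.126,0.035,0.011],"delta_rot":[0.0,0.0,1.0]},{"claw":0.2,"translation":[0.127,0.035,0.027],"delta_rot":[0.0,0.0,1.0]},{"claw":0.2,"translation":[0.127,0.035,0.044],"delta_rot":[0.0,0.0,1.0]},{"claw":0.2,"translation":[0.127,0.035,0.06],"delta_rot":[0.0,0.0,1.0]},{"claw":0.2,"translation":[0.127,0.035,0.076],"delta_rot":[0.0,0.0,1.0]}]
```

Emit:
arm_command(deltas=[{"claw": 0.2,"translation": [0.001,-0.001,-0.024],"delta_rot": [0,0,0]},{"claw": 0.2,"translation": [0.001,-0.002,-0.048],"delta_rot": [0,0,0]},{"claw": 0.2,"translation": [0.002,-0.002,-0.073],"delta_rot": [0,-1,0]},{"claw": 0.2,"translation": [0.024,-0.031,-0.075],"delta_rot": [0,-1,0]},{"claw": 0.2,"translation": [0.046,-0.06,-0.077],"delta_rot": [0,-1,1]},{"claw": 0.2,"translation": [0.068,-0.089,-0.08],"delta_rot": [0,-1,1]},{"claw": 0.2,"translation": [0.089,-0.118,-0.082],"delta_rot": [0,-1,1]},{"claw": 0.2,"translation": [0.121,-0.108,-0.079],"delta_rot": [0,-1,2]}])

```text
time: 15.5
tcp_pos: [406.7, -297.5, 122.7]
eef_rot: [0.006, 0.579, 0.815, -0.002]
contact_force: [0.2, 0.8, -0.4]
opening: 59.5
grasp_force: 64.7
```

Emit:
arm_command(deltas=[{"claw": 0.2,"translation": [0.031,0.008,0.003],"delta_rot": [0,0,0]},{"claw": 0.2,"translation": [0.063,0.017,0.006],"delta_rot": [0,0,0]},{"claw": 0.2,"translation": [0.095,0.026,0.008],"delta_rot": [0,0,1]},{"claw": 0.2,"translation": [0.126,0.035,0.011],"delta_rot": [0,0,1]},{"claw": 0.2,"translation": [0.127,0.035,0.027],"delta_rot": [0,0,1]},{"claw": 0.2,"translation": [0.127,0.035,0.044],"delta_rot": [0,0,1]},{"claw": 0.2,"translation": [0.127,0.035,0.06],"delta_rot": [0,0,1]},{"claw": 0.2,"translation": [0.127,0.035,0.074],"delta_rot": [0,0,1]}])

```text
time: 16.5
tcp_pos: [400.2, -166.2, 46.9]
eef_rot: [0.006, 0.585, 0.811, -0.001]
contact_force: [-0.2, -0.4, -1.1]
opening: 59.6
grasp_force: 64.8
```

Run:
```python
from plan import *
stat();sync()
t=bot.grab_frame("top")[:,:,::-1].copy();s=bot.grab_frame("scene")[:,:,::-1].copy()
cv2.imwrite("pics/top5.png",t);cv2.imwrite("pics/scene5.png",s)
plan((2,[399.3,-166,37],18.5,0,.2),(6,[399.3,-166,31],18.5,0,.2))
```

```text
t16.50 tcp [ 400.2 -166.2   46.9] cmd [ 399.5 -165.9   45.2] roterr [-0.1 -0.1 -0. ] F [-0.2 -0.4 -1.1] open 59.6 grip 64.8 q [-0.49  0.36  2.04 -0.01  0.73 -0.81]
[{"claw":0.2,"translation":[0.0,0.0,0.005],"delta_rot":[0.0,0.0,0.0]},{"claw":0.2,"translation":[0.001,-0.001,0.01],"delta_rot":[0.0,1.0,0.0]},{"claw":0.2,"translation":[0.001,-0.001,0.011],"delta_rot":[0.0,1.0,0.0]},{"claw":0.2,"translation":[0.001,-0.001,0.012],"delta_rot":[0.0,1.0,0.0]},{"claw":0.2,"translation":[0.001,-0.001,0.013],"delta_rot":[0.0,1.0,0.0]},{"claw":0.2,"translation":[0.001,-0.001,0.014],"delta_rot":[0.0,1.0,0.0]},{"claw":0.2,"translation":[0.001,-0.001,0.015],"delta_rot":[0.0,1.0,0.0]},{"claw":0.2,"translation":[0.001,-0.001,0.016],"delta_rot":[0.0,1.0,0.0]}]
```

Emit:
arm_command(deltas=[{"claw": 0.2,"translation": [0,0,0.005],"delta_rot": [0,0,0]},{"claw": 0.2,"translation": [0,0,0.009],"delta_rot": [0,0.5,0]},{"claw": 0.2,"translation": [0,0,0.01],"delta_rot": [0,0.5,0]},{"claw": 0.2,"translation": [0,0,0.011],"delta_rot": [0,0.5,0]},{"claw": 0.2,"translation": [0,0,0.012],"delta_rot": [0,0.5,0]},{"claw": 0.2,"translation": [0,0,0.013],"delta_rot": [0,0.5,0]},{"claw": 0.2,"translation": [0,0,0.014],"delta_rot": [0,0.5,0]},{"claw": 0.2,"translation": [0,0,0.014],"delta_rot": [0,0.5,0]}])

```text
time: 17.6
tcp_pos: [399.9, -166.3, 32.4]
eef_rot: [0.001, 0.585, 0.811, 0.002]
contact_force: [-0.4, -0.4, -1.0]
opening: 59.7
grasp_force: 64.8
```

Emit:
arm_command(deltas=[{"claw": 0.2,"translation": [0,0,0.001],"delta_rot": [0,0,0]},{"claw": 0.2,"translation": [0,0,0.0015],"delta_rot": [0,0,0]},{"claw": 0.2,"translation": [0,0,0.002],"delta_rot": [0,0,0]},{"claw": 0.2,"translation": [0,0,0.0025],"delta_rot": [0,0,0]},{"claw": 0.2,"translation": [0,0,0.003],"delta_rot": [0,0,0]},{"claw": 0.2,"translation": [0,0,0.003],"delta_rot": [0,0,0]},{"claw": 0.2,"translation": [0,0,0.003],"delta_rot": [0,0,0]},{"claw": 0.2,"translation": [0,0,0.003],"delta_rot": [0,0,0]}])

```text
time: 18.6
tcp_pos: [400.0, -166.3, 30.7]
eef_rot: [0.002, 0.585, 0.811, 0.002]
contact_force: [-2.9, 1.4, 16.3]
opening: 59.6
grasp_force: 66.4
```

Emit:
arm_command(deltas=[{"claw": 0.8,"translation": [0,0,-0.001],"delta_rot": [0,0,0]},{"claw": 1,"translation": [0,0,-0.001],"delta_rot": [0,0,0]},{"claw": 1,"translation": [0,0,-0.001],"delta_rot": [0,0,0]},{"claw": 1,"translation": [0,0,-0.01],"delta_rot": [0,0,0]},{"claw": 1,"translation": [0,0,-0.03],"delta_rot": [0,0,0]},{"claw": 0.5,"translation": [0,0,-0.06],"delta_rot": [0,0,0]},{"claw": 0,"translation": [0,0,-0.09],"delta_rot": [0,0,0]},{"claw": 0,"translation": [0,0,-0.09],"delta_rot": [0,0,0]}])

```text
time: 19.6
tcp_pos: [401.3, -167.3, 121.8]
eef_rot: [0.004, 0.585, 0.811, 0.002]
contact_force: [0.2, 0.6, -0.3]
opening: 32.0
grasp_force: 0.0
```

Run:
```python
from plan import *
from scipy.optimize import least_squares,fsolve
stat();sync()
D=np.array([(228,-527.2,230.4,.3076,1.5077),(549.4,35.5,94.1,.41,1.73),(550.9,35.7,47.6,.48,1.78),(550.9,-370.3,146.8,.50,1.41),(552.9,-369.2,42.4,.60,1.52),(400.2,-166.2,46.9,.36,2.04)])
r=np.sqrt(np.hypot(D[:,0],D[:,1])**2-41**2)
F=lambda x,a,b:(x[0]+x[2]*np.sin(a)+x[3]*np.sin(a+b+x[4]),x[1]+x[2]*np.cos(a)+x[3]*np.cos(a+b+x[4]))
e=lambda x:np.r_[F(x,D[:,3],D[:,4])[0]-r,F(x,D[:,3],D[:,4])[1]-D[:,2]]
s=least_squares(e,[50,100,450,450,0]);print(s.x,abs(s.fun).max())
for rr in(370,385,400):
  for z in(50,70): print(rr,z,fsolve(lambda q:np.array(F(s.x,*q))-[np.sqrt(rr**2-41**2),z],[.3,2.1]))
t=bot.grab_frame("top")[:,:,::-1].copy();s=bot.grab_frame("scene")[:,:,::-1].copy()
cv2.imwrite("pics/top6.png",t);cv2.imwrite("pics/scene6.png",s)
```

```text
t19.60 tcp [ 401.3 -167.3  121.8] cmd [ 399.1 -165.7   30.8] roterr [-0.2 -0.7  0. ] F [ 0.2  0.6 -0.3] open 32.0 grip 0.0 q [-0.49  0.23  1.95  0.    0.95 -0.82]
[ 4.46473154e+00 -1.82489817e+02  6.42593106e+02  4.23380993e+02
  2.50186821e-01] 3.3685608956933777
370 50 [0.28963414 2.16334707]
370 70 [0.24857978 2.13694578]
385 50 [0.30460721 2.13295425]
385 70 [0.26513024 2.107379  ]
400 50 [0.31956837 2.10234069]
400 70 [0.28156364 2.07752581]
```

Run:
```python
from plan import *
c=np.array([399.7,-166,0]);u=np.array([-.317,.948,0]);B=lambda y,z:c+u*y+[0,0,z]
plan((4,B(98,120),18.5,0,0),(4,B(98,59),18.5,0,0))
plan((6,B(46,59),18.5,0,0),(2,B(46,54),18.5,0,0))
```

```text
[{"claw":0,"translation":[0.025,0.0,0.0],"delta_rot":[0.0,0.0,0.0]},{"claw":0,"translation":[0.05,-0.001,0.001],"delta_rot":[0.0,0.0,0.0]},{"claw":0,"translation":[0.075,-0.001,0.001],"delta_rot":[0.0,0.0,0.0]},{"claw":0,"translation":[0.1,-0.001,0.001],"delta_rot":[0.0,0.0,0.0]},{"claw":0,"translation":[0.1,-0.001,0.017],"delta_rot":[0.0,0.0,0.0]},{"claw":0,"translation":[0.1,-0.001,0.032],"delta_rot":[0.0,0.0,0.0]},{"claw":0,"translation":[0.1,-0.002,0.047],"delta_rot":[0.0,0.0,0.0]},{"claw":0,"translation":[0.1,-0.002,0.062],"delta_rot":[0.0,0.0,0.0]}]
[{"claw":0,"translation":[-0.009,0.0,0.0],"delta_rot":[0.0,0.0,0.0]},{"claw":0,"translation":[-0.017,0.0,0.0],"delta_rot":[0.0,0.0,0.0]},{"claw":0,"translation":[-0.026,0.0,0.0],"delta_rot":[0.0,0.0,0.0]},{"claw":0,"translation":[-0.035,0.0,0.0],"delta_rot":[0.0,0.0,0.0]},{"claw":0,"translation":[-0.043,0.0,0.0],"delta_rot":[0.0,0.0,0.0]},{"claw":0,"translation":[-0.052,0.0,0.001],"delta_rot":[0.0,0.0,0.0]},{"claw":0,"translation":[-0.052,0.0,0.003],"delta_rot":[0.0,0.0,0.0]},{"claw":0,"translation":[-0.052,0.0,0.006],"delta_rot":[0.0,0.0,0.0]}]
```

Emit:
arm_command(deltas=[{"claw": 0,"translation": [0.025,0,0],"delta_rot": [0,0,0]},{"claw": 0,"translation": [0.05,-0.001,0.001],"delta_rot": [0,0,0]},{"claw": 0,"translation": [0.075,-0.001,0.001],"delta_rot": [0,0,0]},{"claw": 0,"translation": [0.1,-0.001,0.001],"delta_rot": [0,0,0]},{"claw": 0,"translation": [0.1,-0.001,0.017],"delta_rot": [0,0,0]},{"claw": 0,"translation": [0.1,-0.001,0.032],"delta_rot": [0,0,0]},{"claw": 0,"translation": [0.1,-0.002,0.047],"delta_rot": [0,0,0]},{"claw": 0,"translation": [0.1,-0.002,0.062],"delta_rot": [0,0,0]}])

```text
time: 20.7
tcp_pos: [365.1, -71.6, 55.9]
eef_rot: [0.0, 0.585, 0.811, 0.001]
contact_force: [0.6, -0.2, 0.1]
opening: 0.1
grasp_force: 0.0
```

Emit:
arm_command(deltas=[{"claw": 0,"translation": [-0.009,0,0],"delta_rot": [0,0,0]},{"claw": 0,"translation": [-0.017,0,0],"delta_rot": [0,0,0]},{"claw": 0,"translation": [-0.026,0,0],"delta_rot": [0,0,0]},{"claw": 0,"translation": [-0.035,0,0],"delta_rot": [0,0,0]},{"claw": 0,"translation": [-0.043,0,0],"delta_rot": [0,0,0]},{"claw": 0,"translation": [-0.052,0,0.001],"delta_rot": [0,0,0]},{"claw": 0,"translation": [-0.052,0,0.003],"delta_rot": [0,0,0]},{"claw": 0,"translation": [-0.052,0,0.005],"delta_rot": [0,0,0]}])

```text
time: 21.7
tcp_pos: [383.4, -121.9, 52.5]
eef_rot: [0.002, 0.585, 0.811, 0.002]
contact_force: [-0.4, -0.5, 1.8]
opening: 0.2
grasp_force: 0.5
```

Run:
```python
from plan import *
stat();sync()
c=np.array([399.7,-166,0]);u=np.array([-.317,.948,0]);B=lambda y,z:c+u*y+[0,0,z]
plan((8,B(46,44.5),18.5,0,0))
```

```text
t21.70 tcp [ 383.4 -121.9   52.5] cmd [ 384.9 -122.5   53.6] roterr [ 0.2  0.2 -0. ] F [-0.4 -0.5  1.8] open 0.2 grip 0.5 q [-0.41  0.32  2.09  0.    0.73 -0.74]
[{"claw":0,"translation":[0.0,0.0,0.001],"delta_rot":[0.0,0.0,0.0]},{"claw":0,"translation":[0.0,0.0,0.002],"delta_rot":[0.0,0.0,0.0]},{"claw":0,"translation":[0.0,0.001,0.003],"delta_rot":[0.0,0.0,0.0]},{"claw":0,"translation":[0.0,0.001,0.004],"delta_rot":[0.0,0.0,0.0]},{"claw":0,"translation":[-0.001,0.001,0.005],"delta_rot":[0.0,0.0,0.0]},{"claw":0,"translation":[-0.001,0.001,0.006],"delta_rot":[0.0,0.0,0.0]},{"claw":0,"translation":[-0.001,0.001,0.007],"delta_rot":[0.0,0.0,0.0]},{"claw":0,"translation":[-0.001,0.001,0.008],"delta_rot":[0.0,0.0,0.0]}]
```

Emit:
arm_command(deltas=[{"claw": 0,"translation": [0,0,0.001],"delta_rot": [0,0,0]},{"claw": 0,"translation": [0,0,0.002],"delta_rot": [0,0,0]},{"claw": 0,"translation": [0,0.001,0.003],"delta_rot": [0,0,0]},{"claw": 0,"translation": [0,0.001,0.004],"delta_rot": [0,0,0]},{"claw": 0,"translation": [0,0.001,0.005],"delta_rot": [0,0,0]},{"claw": 0,"translation": [0,0.001,0.006],"delta_rot": [0,0,0]},{"claw": 0,"translation": [0,0.001,0.007],"delta_rot": [0,0,0]},{"claw": 0,"translation": [0,0.001,0.008],"delta_rot": [0,0,0]}])

```text
time: 22.7
tcp_pos: [384.1, -121.2, 45.3]
eef_rot: [0.002, 0.585, 0.811, 0.002]
contact_force: [-3.5, 0.5, 24.9]
opening: -0.1
grasp_force: 12.5
```

Run:
```python
from plan import *
stat();sync()
plan((3,[383,-125,120],18.5,0,0),(4,[395,-300,125],8,0,0),(4,[434,-448.1,110],.5,0,1),(5,[434,-448.1,20],.5,0,1))
```

```text
t22.70 tcp [ 384.1 -121.2   45.3] cmd [ 384.7 -122.5   44.5] roterr [0. 0. 0.] F [-3.5  0.5 24.9] open -0.1 grip 12.5 q [-0.41  0.33  2.1   0.    0.71 -0.74]
[{"claw":0,"translation":[-0.001,-0.001,-0.025],"delta_rot":[0.0,0.0,0.0]},{"claw":0,"translation":[-0.002,-0.001,-0.05],"delta_rot":[0.0,0.0,0.0]},{"claw":0,"translation":[-0.003,-0.002,-0.075],"delta_rot":[0.0,0.0,0.0]},{"claw":0,"translation":[-0.046,-0.013,-0.076],"delta_rot":[0.0,0.0,3.0]},{"claw":0,"translation":[-0.088,-0.024,-0.077],"delta_rot":[0.0,0.0,5.0]},{"claw":0,"translation":[-0.131,-0.035,-0.078],"delta_rot":[0.0,0.0,8.0]},{"claw":0,"translation":[-0.173,-0.046,-0.08],"delta_rot":[0.0,0.0,10.0]},{"claw":1,"translation":[-0.211,-0.048,-0.076],"delta_rot":[0.0,0.0,12.0]}]
[{"claw":1,"translation":[-0.038,0.005,0.004],"delta_rot":[0.0,0.0,2.0]},{"claw":1,"translation":[-0.076,0.011,0.008],"delta_rot":[0.0,0.0,4.0]},{"claw":1,"translation":[-0.114,0.016,0.011],"delta_rot":[0.0,0.0,6.0]},{"claw":1,"translation":[-0.114,0.016,0.029],"delta_rot":[0.0,0.0,6.0]},{"claw":1,"translation":[-0.114,0.016,0.047],"delta_rot":[0.0,0.0,6.0]},{"claw":1,"translation":[-0.114,0.016,0.065],"delta_rot":[0.0,0.0,6.0]},{"claw":1,"translation":[-0.114,0.016,0.083],"delta_rot":[0.0,0.0,6.0]},{"claw":1,"translation":[-0.114,0.016,0.101],"delta_rot":[0.0,0.0,6.0]}]
```

Emit:
arm_command(deltas=[{"claw": 0,"translation": [-0.001,-0.001,-0.025],"delta_rot": [0,0,0]},{"claw": 0,"translation": [-0.002,-0.001,-0.05],"delta_rot": [0,0,0]},{"claw": 0,"translation": [-0.003,-0.002,-0.075],"delta_rot": [0,0,0]},{"claw": 0,"translation": [-0.046,-0.013,-0.076],"delta_rot": [0,0,3]},{"claw": 0,"translation": [-0.088,-0.024,-0.077],"delta_rot": [0,0,5]},{"claw": 0,"translation": [-0.131,-0.035,-0.078],"delta_rot": [0,0,8]},{"claw": 0,"translation": [-0.173,-0.046,-0.08],"delta_rot": [0,0,10]},{"claw": 1,"translation": [-0.211,-0.048,-0.076],"delta_rot": [0,0,12]}])

```text
time: 23.7
tcp_pos: [404.1, -337.8, 120.3]
eef_rot: [0.001, 0.667, 0.745, 0.002]
contact_force: [1.1, 0.3, -0.1]
opening: 16.8
grasp_force: 0.0
```

Emit:
arm_command(deltas=[{"claw": 1,"translation": [-0.038,0.005,0.004],"delta_rot": [0,0,2]},{"claw": 1,"translation": [-0.076,0.011,0.008],"delta_rot": [0,0,4]},{"claw": 1,"translation": [-0.114,0.016,0.011],"delta_rot": [0,0,6]},{"claw": 1,"translation": [-0.114,0.016,0.029],"delta_rot": [0,0,6]},{"claw": 1,"translation": [-0.114,0.016,0.047],"delta_rot": [0,0,6]},{"claw": 1,"translation": [-0.114,0.016,0.06],"delta_rot": [0,0,6]},{"claw": 1,"translation": [-0.114,0.016,0.07],"delta_rot": [0,0,6]},{"claw": 1,"translation": [-0.114,0.016,0.07],"delta_rot": [0,0,6]}])

```text
time: 24.7
tcp_pos: [433.1, -447.3, 49.6]
eef_rot: [0.0, 0.704, 0.71, 0.002]
contact_force: [0.0, -0.4, 0.0]
opening: 85.2
grasp_force: 0.0
```

Run:
```python
from plan import *
stat();sync()
plan((8,[434,-448.1,-1.5],.5,0,1))
```

```text
t24.70 tcp [ 433.1 -447.3   49.6] cmd [ 434.  -448.1   20.4] roterr [ 0.1  0.1 -0. ] F [ 0.  -0.4  0. ] open 85.2 grip 0.0 q [-0.87  0.55  1.62  0.    0.98 -0.88]
[{"claw":1,"translation":[0.0,0.0,0.006],"delta_rot":[0.0,0.0,0.0]},{"claw":1,"translation":[0.0,0.0,0.013],"delta_rot":[0.0,0.0,0.0]},{"claw":1,"translation":[0.0,0.0,0.019],"delta_rot":[0.0,0.0,0.0]},{"claw":1,"translation":[0.0,0.0,0.026],"delta_rot":[0.0,0.0,0.0]},{"claw":1,"translation":[-0.001,0.0,0.032],"delta_rot":[0.0,0.0,0.0]},{"claw":1,"translation":[-0.001,0.001,0.038],"delta_rot":[0.0,0.0,0.0]},{"claw":1,"translation":[-0.001,0.001,0.045],"delta_rot":[0.0,0.0,0.0]},{"claw":1,"translation":[-0.001,0.001,0.051],"delta_rot":[0.0,0.0,0.0]}]
```

Emit:
arm_command(deltas=[{"claw": 1,"translation": [0,0,0.01],"delta_rot": [0,0,0]},{"claw": 1,"translation": [0,0,0.02],"delta_rot": [0,0,0]},{"claw": 1,"translation": [-0.001,0.001,0.03],"delta_rot": [0,0,0]},{"claw": 1,"translation": [-0.001,0.001,0.04],"delta_rot": [0,0,0]},{"claw": 1,"translation": [-0.001,0.001,0.045],"delta_rot": [0,0,0]},{"claw": 1,"translation": [-0.001,0.001,0.05],"delta_rot": [0,0,0]},{"claw": 0.85,"translation": [-0.001,0.001,0.05],"delta_rot": [0,0,0]},{"claw": 0.7,"translation": [-0.001,0.001,0.05],"delta_rot": [0,0,0]}])

```text
time: 25.7
tcp_pos: [434.8, -449.0, 1.0]
eef_rot: [0.001, 0.704, 0.71, 0.002]
contact_force: [-0.8, 0.9, 0.6]
opening: 60.0
grasp_force: 39.3
```

Emit:
arm_command(deltas=[{"claw": 0.4,"translation": [0,0,0],"delta_rot": [0,0,0]},{"claw": 0.2,"translation": [0,0,0],"delta_rot": [0,0,0]},{"claw": 0.2,"translation": [0,0,0],"delta_rot": [0,0,0]},{"claw": 0.2,"translation": [0,0,0],"delta_rot": [0,0,0]},{"claw": 0.2,"translation": [0,0,-0.005],"delta_rot": [0,0,0]},{"claw": 0.2,"translation": [0,0,-0.03],"delta_rot": [0,0,0]},{"claw": 0.2,"translation": [0,0,-0.07],"delta_rot": [0,0,0]},{"claw": 0.2,"translation": [0,0,-0.11],"delta_rot": [0,0,0]}])

```text
time: 26.7
tcp_pos: [434.0, -448.7, 111.0]
eef_rot: [0.001, 0.704, 0.71, 0.002]
contact_force: [0.2, -1.3, -0.9]
opening: 59.4
grasp_force: 64.9
```

Run:
```python
from plan import *
stat();sync()
plan((6,[392.8,-303.2,105],-1.6,0,.2),(2,[392.8,-303.2,70],-1.6,0,.2))
```

```text
t26.70 tcp [ 434.  -448.7  111. ] cmd [ 434.3 -448.1   -1.4] roterr [-0. -0.  0.] F [ 0.2 -1.3 -0.9] open 59.4 grip 64.9 q [-0.87  0.48  1.55  0.    1.11 -0.88]
[{"claw":0.2,"translation":[0.024,-0.007,0.001],"delta_rot":[0.0,0.0,0.0]},{"claw":0.2,"translation":[0.049,-0.013,0.002],"delta_rot":[0.0,0.0,1.0]},{"claw":0.2,"translation":[0.073,-0.02,0.003],"delta_rot":[0.0,0.0,1.0]},{"claw":0.2,"translation":[0.097,-0.027,0.004],"delta_rot":[0.0,0.0,1.0]},{"claw":0.2,"translation":[0.121,-0.033,0.005],"delta_rot":[0.0,0.0,2.0]},{"claw":0.2,"translation":[0.146,-0.04,0.006],"delta_rot":[0.0,0.0,2.0]},{"claw":0.2,"translation":[0.146,-0.04,0.024],"delta_rot":[0.0,0.0,2.0]},{"claw":0.2,"translation":[0.146,-0.04,0.041],"delta_rot":[0.0,0.0,2.0]}]
```

Emit:
arm_command(deltas=[{"claw": 0.2,"translation": [0.024,-0.007,0.001],"delta_rot": [0,0,0]},{"claw": 0.2,"translation": [0.049,-0.013,0.002],"delta_rot": [0,0,1]},{"claw": 0.2,"translation": [0.073,-0.02,0.003],"delta_rot": [0,0,1]},{"claw": 0.2,"translation": [0.097,-0.027,0.004],"delta_rot": [0,0,1]},{"claw": 0.2,"translation": [0.121,-0.033,0.005],"delta_rot": [0,0,2]},{"claw": 0.2,"translation": [0.145,-0.04,0.006],"delta_rot": [0,0,2]},{"claw": 0.2,"translation": [0.145,-0.04,0.024],"delta_rot": [0,0,2]},{"claw": 0.2,"translation": [0.145,-0.04,0.041],"delta_rot": [0,0,2]}])

```text
time: 27.7
tcp_pos: [393.5, -304.0, 69.3]
eef_rot: [0.002, 0.717, 0.697, 0.002]
contact_force: [0.5, -0.1, -0.4]
opening: 59.7
grasp_force: 64.9
```

Run:
```python
from plan import *
stat();sync()
plan((4,[392.8,-304,42],-1.6,0,.2),(4,[392.8,-304,34],-1.6,0,.2))
```

```text
t27.70 tcp [ 393.5 -304.    69.3] cmd [ 393.1 -302.9   70.1] roterr [-0.1 -0.1 -0. ] F [ 0.5 -0.1 -0.4] open 59.7 grip 64.9 q [-0.75  0.39  1.88  0.    0.87 -0.72]
[{"claw":0.2,"translation":[0.0,0.0,0.007],"delta_rot":[0.0,0.0,0.0]},{"claw":0.2,"translation":[0.0,0.0,0.014],"delta_rot":[0.0,0.0,0.0]},{"claw":0.2,"translation":[0.0,-0.001,0.02],"delta_rot":[0.0,0.0,0.0]},{"claw":0.2,"translation":[0.0,-0.001,0.027],"delta_rot":[0.0,0.0,0.0]},{"claw":0.2,"translation":[0.0,-0.001,0.029],"delta_rot":[0.0,0.0,0.0]},{"claw":0.2,"translation":[0.0,-0.001,0.031],"delta_rot":[0.0,0.0,0.0]},{"claw":0.2,"translation":[0.0,-0.001,0.033],"delta_rot":[0.0,0.0,0.0]},{"claw":0.2,"translation":[0.0,-0.001,0.035],"delta_rot":[0.0,0.0,0.0]}]
```

Emit:
arm_command(deltas=[{"claw": 0.2,"translation": [0,0,0.007],"delta_rot": [0,0,0]},{"claw": 0.2,"translation": [0,0,0.014],"delta_rot": [0,0,0]},{"claw": 0.2,"translation": [0,0,0.02],"delta_rot": [0,0,0]},{"claw": 0.2,"translation": [0,0,0.027],"delta_rot": [0,0,0]},{"claw": 0.2,"translation": [0,0,0.029],"delta_rot": [0,0,0]},{"claw": 0.2,"translation": [0,0,0.031],"delta_rot": [0,0,0]},{"claw": 0.2,"translation": [0,0,0.033],"delta_rot": [0,0,0]},{"claw": 0.2,"translation": [0,0,0.035],"delta_rot": [0,0,0]}])

```text
time: 28.7
tcp_pos: [393.6, -304.3, 34.4]
eef_rot: [0.001, 0.717, 0.697, 0.002]
contact_force: [-0.5, 0.9, -2.0]
opening: 59.7
grasp_force: 64.9
```

Emit:
arm_command(deltas=[{"claw": 0.2,"translation": [0,0,0.0005],"delta_rot": [0,0,0]},{"claw": 0.2,"translation": [0,0,0.001],"delta_rot": [0,0,0]},{"claw": 0.2,"translation": [0,0,0.0015],"delta_rot": [0,0,0]},{"claw": 0.2,"translation": [0,0,0.002],"delta_rot": [0,0,0]},{"claw": 0.2,"translation": [0,0,0.002],"delta_rot": [0,0,0]},{"claw": 0.2,"translation": [0,0,0.002],"delta_rot": [0,0,0]},{"claw": 0.2,"translation": [0,0,0.002],"delta_rot": [0,0,0]},{"claw": 0.2,"translation": [0,0,0.002],"delta_rot": [0,0,0]}])

```text
time: 29.7
tcp_pos: [393.6, -304.3, 32.4]
eef_rot: [0.001, 0.717, 0.697, 0.002]
contact_force: [-0.5, -0.1, -0.8]
opening: 59.6
grasp_force: 64.9
```

Emit:
arm_command(deltas=[{"claw": 0.2,"translation": [0,0,0.001],"delta_rot": [0,0,0]},{"claw": 0.2,"translation": [0,0,0.0015],"delta_rot": [0,0,0]},{"claw": 0.2,"translation": [0,0,0.002],"delta_rot": [0,0,0]},{"claw": 0.2,"translation": [0,0,0.0025],"delta_rot": [0,0,0]},{"claw": 0.2,"translation": [0,0,0.003],"delta_rot": [0,0,0]},{"claw": 0.2,"translation": [0,0,0.003],"delta_rot": [0,0,0]},{"claw": 0.2,"translation": [0,0,0.003],"delta_rot": [0,0,0]},{"claw": 0.2,"translation": [0,0,0.003],"delta_rot": [0,0,0]}])

```text
time: 30.7
tcp_pos: [393.7, -304.3, 32.0]
eef_rot: [0.002, 0.717, 0.697, 0.002]
contact_force: [-4.1, 4.4, 24.3]
opening: 59.3
grasp_force: 68.0
```

Emit:
arm_command(deltas=[{"claw": 0.8,"translation": [0,0,-0.001],"delta_rot": [0,0,0]},{"claw": 1,"translation": [0,0,-0.001],"delta_rot": [0,0,0]},{"claw": 1,"translation": [0,0,-0.001],"delta_rot": [0,0,0]},{"claw": 1,"translation": [0,0,-0.01],"delta_rot": [0,0,0]},{"claw": 1,"translation": [0,0,-0.03],"delta_rot": [0,0,0]},{"claw": 0.5,"translation": [0,0,-0.06],"delta_rot": [0,0,0]},{"claw": 0,"translation": [0,0,-0.09],"delta_rot": [0,0,0]},{"claw": 0,"translation": [0,0,-0.09],"delta_rot": [0,0,0]}])

```text
time: 31.7
tcp_pos: [394.7, -305.7, 121.9]
eef_rot: [0.004, 0.717, 0.697, 0.002]
contact_force: [0.7, -0.7, -0.7]
opening: 31.9
grasp_force: 0.0
```

Run:
```python
from plan import *
stat();sync()
s=bot.grab_frame("scene")[:,:,::-1];t=bot.grab_frame("top")[:,:,::-1]
c=lambda im,x,y,w,h,k:cv2.resize(im[y:y+h,x:x+w],None,fx=k,fy=k,interpolation=cv2.INTER_CUBIC)
cv2.imwrite("pics/v7.png",np.hstack([c(s,240,165,120,100,4),c(t,262,182,75,100,4)]))
c=np.array([393.3,-303.4,0]);u=np.array([.028,1,0]);B=lambda y,z:c+u*y+[0,0,z]
plan((4,B(82,115),-1.6,0,0),(4,B(82,60),-1.6,0,0))
plan((6,B(30,60),-1.6,0,0),(2,B(30,54),-1.6,0,0))
```

```text
t31.70 tcp [ 394.7 -305.7  121.9] cmd [ 392.7 -303.9   34.3] roterr [-0.2 -0.2  0. ] F [ 0.7 -0.7 -0.7] open 31.9 grip 0.0 q [-0.75  0.31  1.82  0.    1.   -0.72]
[{"claw":0,"translation":[0.021,0.0,0.002],"delta_rot":[0.0,0.0,0.0]},{"claw":0,"translation":[0.042,-0.001,0.003],"delta_rot":[0.0,0.0,0.0]},{"claw":0,"translation":[0.063,-0.001,0.005],"delta_rot":[0.0,0.0,0.0]},{"claw":0,"translation":[0.084,-0.002,0.007],"delta_rot":[0.0,0.0,0.0]},{"claw":0,"translation":[0.084,-0.002,0.02],"delta_rot":[0.0,0.0,0.0]},{"claw":0,"translation":[0.084,-0.002,0.034],"delta_rot":[0.0,0.0,0.0]},{"claw":0,"translation":[0.084,-0.002,0.048],"delta_rot":[0.0,0.0,0.0]},{"claw":0,"translation":[0.084,-0.002,0.062],"delta_rot":[0.0,0.0,0.0]}]
[{"claw":0,"translation":[-0.009,0.0,0.0],"delta_rot":[0.0,0.0,0.0]},{"claw":0,"translation":[-0.017,0.0,0.0],"delta_rot":[0.0,0.0,0.0]},{"claw":0,"translation":[-0.026,0.0,0.0],"delta_rot":[0.0,0.0,0.0]},{"claw":0,"translation":[-0.034,0.0,0.0],"delta_rot":[0.0,0.0,0.0]},{"claw":0,"translation":[-0.043,0.0,0.0],"delta_rot":[0.0,0.0,0.0]},{"claw":0,"translation":[-0.052,0.0,0.0],"delta_rot":[0.0,0.0,0.0]},{"claw":0,"translation":[-0.052,0.0,0.003],"delta_rot":[0.0,0.0,0.0]},{"claw":0,"translation":[-0.052,0.0,0.006],"delta_rot":[0.0,0.0,0.0]}]
```

View pics/v7.png

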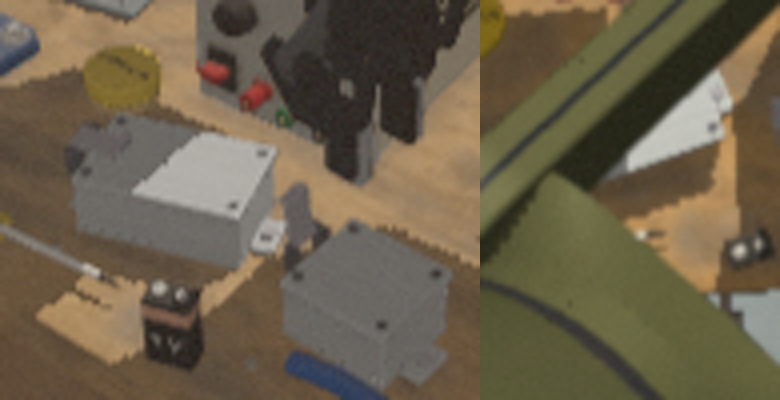

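Both lids sit flush. The long catch lies flat at (100,140), and the short catch still stands open at (300,215). Tin and battery haven't moved. Next I'll close the short catch.

Emit:
arm_command(deltas=[{"claw": 0,"translation": [0.021,0,0.002],"delta_rot": [0,0,0]},{"claw": 0,"translation": [0.042,-0.001,0.003],"delta_rot": [0,0,0]},{"claw": 0,"translation": [0.063,-0.001,0.005],"delta_rot": [0,0,0]},{"claw": 0,"translation": [0.084,-0.002,0.007],"delta_rot": [0,0,0]},{"claw": 0,"translation": [0.084,-0.002,0.02],"delta_rot": [0,0,0]},{"claw": 0,"translation": [0.084,-0.002,0.034],"delta_rot": [0,0,0]},{"claw": 0,"translation": [0.084,-0.002,0.048],"delta_rot": [0,0,0]},{"claw": 0,"translation": [0.084,-0.002,0.062],"delta_rot": [0,0,0]}])

```text
time: 32.8
tcp_pos: [394.0, -220.5, 56.4]
eef_rot: [0.001, 0.717, 0.697, 0.002]
contact_force: [-1.0, 0.1, -0.3]
opening: 0.1
grasp_force: 0.0
```

Emit:
arm_command(deltas=[{"claw": 0,"translation": [-0.009,0,0],"delta_rot": [0,0,0]},{"claw": 0,"translation": [-0.017,0,0],"delta_rot": [0,0,0]},{"claw": 0,"translation": [-0.026,0,0],"delta_rot": [0,0,0]},{"claw": 0,"translation": [-0.034,0,0],"delta_rot": [0,0,0]},{"claw": 0,"translation": [-0.043,0,0],"delta_rot": [0,0,0]},{"claw": 0,"translation": [-0.052,0,0],"delta_rot": [0,0,0]},{"claw": 0,"translation": [-0.052,0,0.003],"delta_rot": [0,0,0]},{"claw": 0,"translation": [-0.052,0,0.006],"delta_rot": [0,0,0]}])

```text
time: 33.8
tcp_pos: [392.7, -272.7, 51.4]
eef_rot: [0.002, 0.717, 0.697, 0.002]
contact_force: [-1.2, 0.2, 0.0]
opening: -0.2
grasp_force: 0.0
```

Run:
```python
from plan import *
stat()
```

```text
t33.80 tcp [ 392.7 -272.7   51.4] cmd [ 394.2 -273.9   53.8] roterr [0.2 0.2 0. ] F [-1.2  0.2  0. ] open -0.2 grip 0.0 q [-0.7   0.39  1.94  0.    0.81 -0.67]
```

Down about 7 mm more.

Emit:
arm_command(deltas=[{"claw": 0,"translation": [0,0.001,0.001],"delta_rot": [0,0,0]},{"claw": 0,"translation": [0,0.001,0.002],"delta_rot": [0,0,0]},{"claw": 0,"translation": [0,0.001,0.003],"delta_rot": [0,0,0]},{"claw": 0,"translation": [0,0.001,0.004],"delta_rot": [0,0,0]},{"claw": 0,"translation": [0,0.001,0.005],"delta_rot": [0,0,0]},{"claw": 0,"translation": [0,0.001,0.006],"delta_rot": [0,0,0]},{"claw": 0,"translation": [0,0.001,0.007],"delta_rot": [0,0,0]},{"claw": 0,"translation": [0,0.001,0.007],"delta_rot": [0,0,0]}])

```text
time: 34.8
tcp_pos: [393.7, -272.5, 45.4]
eef_rot: [0.002, 0.717, 0.697, 0.002]
contact_force: [-1.9, 0.1, 11.2]
opening: -0.3
grasp_force: 5.8
```

Emit:
arm_command(deltas=[{"claw": 0,"translation": [0,0,0.001],"delta_rot": [0,0,0]},{"claw": 0,"translation": [0,0,0.001],"delta_rot": [0,0,0]},{"claw": 0,"translation": [0,0,-0.03],"delta_rot": [0,0,0]},{"claw": 0,"translation": [0,0,-0.08],"delta_rot": [0,0,0]},{"claw": 0,"translation": [0,0,-0.13],"delta_rot": [0,0,0]},{"claw": 0,"translation": [-0.05,0,-0.15],"delta_rot": [0,0,0]},{"claw": 0,"translation": [-0.1,0,-0.15],"delta_rot": [0,0,0]},{"claw": 0,"translation": [-0.15,0,-0.15],"delta_rot": [0,0,0]}])

```text
time: 35.8
tcp_pos: [388.6, -423.3, 194.7]
eef_rot: [0.002, 0.717, 0.697, 0.002]
contact_force: [0.6, -0.6, 0.1]
opening: -0.0
grasp_force: 0.0
```

Emit:
arm_command(deltas=[{"claw": 0,"translation": [-0.05,0,0],"delta_rot": [0,0,0]},{"claw": 0,"translation": [-0.1,0,0],"delta_rot": [0,0,0]},{"claw": 0,"translation": [-0.12,0,0],"delta_rot": [0,0,0]},{"claw": 0,"translation": [-0.12,0,0],"delta_rot": [0,0,0]},{"claw": 0,"translation": [-0.12,0,0],"delta_rot": [0,0,0]},{"claw": 0,"translation": [-0.12,0,0],"delta_rot": [0,0,0]},{"claw": 0,"translation": [-0.12,0,0],"delta_rot": [0,0,0]},{"claw": 0,"translation": [-0.12,0,0],"delta_rot": [0,0,0]}])

```text
time: 36.8
tcp_pos: [385.5, -541.7, 194.5]
eef_rot: [0.001, 0.717, 0.698, 0.002]
contact_force: [0.2, 0.5, 0.2]
opening: 0.2
grasp_force: 0.0
```

Run:
```python
from plan import *
stat()
s=bot.grab_frame("scene")[:,:,::-1];t=bot.grab_frame("top")[:,:,::-1]
c=lambda im,x,y,w,h,k:cv2.resize(im[y:y+h,x:x+w],None,fx=k,fy=k,interpolation=cv2.INTER_CUBIC)
cv2.imwrite("pics/v8.png",np.hstack([c(s,240,165,120,130,3.3),c(t,240,160,120,130,3.3)]))
```

```text
t36.80 tcp [ 385.5 -541.7  194.5] cmd [ 394.2 -273.9   53.8] roterr [ 0.2  0.2 -0. ] F [0.2 0.5 0.2] open 0.2 grip 0.0 q [-1.02  0.46  1.36  0.    1.32 -0.99]
```

View pics/v8.png

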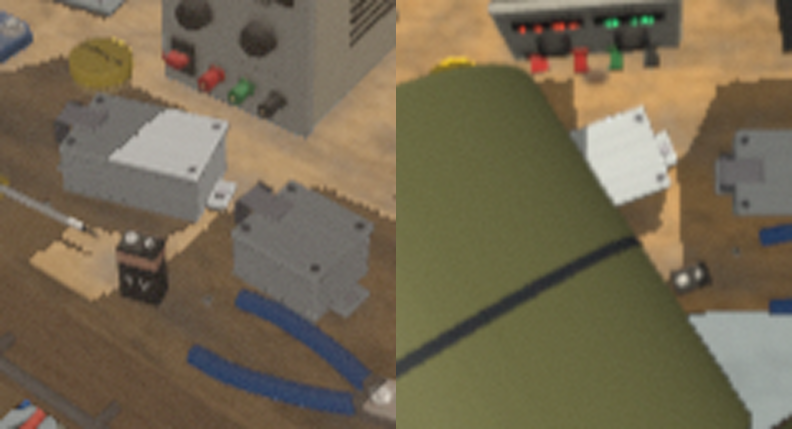

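Both lids are seated and both catches lie flat, at (80,115) and (265,205). Tin (100,62) and battery (140,265) are where they stood, and the arm is clear.

```bash
python3 -c "
from workcell import bot
print(bot.hand_in())"
```

```text
the job is handed in; nothing more can be done
None
```

The job is handed in at about 37 s: the long lid was first laid flat on the mat and taken afresh, both enclosures are closed with their own lids and their catches pressed flat, and the tin and battery were not touched.

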